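Put the kiln furniture away

TASK

The kiln has been unpacked and its loose furniture is mixed up on the glazing bench: two tall round props, a square prop and two star stilts. Put each piece in the plywood tray that already holds its own kind, props standing upright and stilts pins up, flat on the tray's floor and not on one another. Fireclay chips, so do not knock a piece over and set each down gently without dropping it, and leave the bisque cup and the black glaze jar where they are.

Things in the scene. Friction and masses are not known exactly. Their poses are not given: they have to be found in the camera images.
- tall_prop_a: tall prop: upright buff fireclay tube, 38 mm diameter, 100 mm high, hollow seen from above; about 0.17 kg. Origin: centre of its bottom end, z up its axis
- tall_prop_b: the other tall prop: upright buff fireclay tube, 38 mm diameter, 100 mm high, hollow seen from above; about 0.17 kg. Origin: centre of its bottom end, z up its axis
- square_prop: square prop: upright buff fireclay block, 40 by 40 mm (faces square to its x and y), 60 mm high, with a round bore seen from above; about 0.15 kg. Origin: centre of its underside, z up
- stilt_a: star stilt: flat buff fireclay star, three arms (along its x and at +120 and -120 degrees from it), each 34 mm long from the centre, 12 mm wide, 14 mm thick, with a pin on top 28 mm out, its point 24 mm above the underside; about 35 g. Can be pinched across one arm. Origin: centre of its underside, z up
- stilt_b: the other star stilt: flat buff fireclay star, three arms (along its x and at +120 and -120 degrees from it), each 34 mm long from the centre, 12 mm wide, 14 mm thick, with a pin on top 28 mm out, its point 24 mm above the underside; about 35 g. Can be pinched across one arm. Origin: centre of its underside, z up
- tall_tray: fixed shallow plywood tray, 170 by 170 mm outside, 22 mm high, sides and floor 6 mm thick. Told by the two tall round props (at x 50, y -32 and 31 mm), fixed in its back half (tray x > 0), of the loose ones' size; its front half (x < 0, nearer the robot) is empty. Origin: centre of its underside on the bench, z up. Turned up to 0.25 rad
- square_tray: fixed shallow plywood tray, 170 by 170 mm outside, 22 mm high, sides and floor 6 mm thick. Told by the two square props (at x 50, y -32 and 31 mm), fixed in its back half (tray x > 0), of the loose ones' size; its front half (x < 0, nearer the robot) is empty. Origin: centre of its underside on the bench, z up. Turned up to 0.25 rad
- stilt_tray: fixed shallow plywood tray, 170 by 170 mm outside, 22 mm high, sides and floor 6 mm thick. Told by the two star stilts (at x 42, y -38 and 38 mm), fixed in its back half (tray x > 0), of the loose ones' size; its front half (x < 0, nearer the robot) is empty. Origin: centre of its underside on the bench, z up. Turned up to 0.25 rad
- bisque_cup: bystander to leave alone: cream unglazed cup without handle, 76 mm across the rim, 55 mm high, loose. Origin: centre of its underside
- glaze_jar: bystander to leave alone: squat black jar with its screw lid on, 70 mm across, 55 mm high, loose. Origin: centre of its underside
Things that resemble listed ones, but are neither listed nor needed, are in the scene too. Leave any blue look-alike of the stilt_tray alone.

How it is judged (in metres and radians):
At the end, for the whole second after the job is handed in: Each of the five pieces is in the tray of its kind: its origin within the tray's inside (within 70 mm of the tray's middle along its x and y), resting on the tray's floor (origin 2 to 10 mm above the tray's underside), upright within 0.1 rad, at rest and not touched by the fingers (x of tall_prop_a in the frame of tall_tray between -0.07 and 0.07 m and y of tall_prop_a in the frame of tall_tray between -0.07 and 0.07 m and z of tall_prop_a in the frame of tall_tray between 0.002 and 0.01 m and angle between each of tall_prop_a, tall_prop_b, square_prop, stilt_a, stilt_b's own z axis and vertical below 0.1 rad and linear speed of each of tall_prop_a, tall_prop_b, square_prop, stilt_a, stilt_b below 0.02 m/s and contact force between each of tall_prop_a, tall_prop_b, square_prop, stilt_a, stilt_b and the fingers below 0.05 N and x of tall_prop_b in the frame of tall_tray between -0.07 and 0.07 m and y of tall_prop_b in the frame of tall_tray between -0.07 and 0.07 m and z of tall_prop_b in the frame of tall_tray between 0.002 and 0.01 m and x of square_prop in the frame of square_tray between -0.07 and 0.07 m and y of square_prop in the frame of square_tray between -0.07 and 0.07 m and z of square_prop in the frame of square_tray between 0.002 and 0.01 m and x of stilt_a in the frame of stilt_tray between -0.07 and 0.07 m and y of stilt_a in the frame of stilt_tray between -0.07 and 0.07 m and z of stilt_a in the frame of stilt_tray between 0.002 and 0.01 m and x of stilt_b in the frame of stilt_tray between -0.07 and 0.07 m and y of stilt_b in the frame of stilt_tray between -0.07 and 0.07 m and z of stilt_b in the frame of stilt_tray between 0.002 and 0.01 m).
It fails at once if a piece is tipped or knocked over (more than 0.6 rad) (angle between any of tall_prop_a, tall_prop_b, square_prop, stilt_a, stilt_b's own z axis and vertical above 0.6 rad).
It fails at once if a piece is dropped: let go, it falls or flies faster than 0.6 m/s, as from about 18 mm ((contact force between tall_prop_a and the fingers below 0.1 N and linear speed of tall_prop_a above 0.6 m/s and height (world z) of tall_prop_a below 0.06 m) or (contact force between tall_prop_b and the fingers below 0.1 N and linear speed of tall_prop_b above 0.6 m/s and height (world z) of tall_prop_b below 0.06 m) or (contact force between square_prop and the fingers below 0.1 N and linear speed of square_prop above 0.6 m/s and height (world z) of square_prop below 0.06 m) or (contact force between stilt_a and the fingers below 0.1 N and linear speed of stilt_a above 0.6 m/s and height (world z) of stilt_a below 0.06 m) or (contact force between stilt_b and the fingers below 0.1 N and linear speed of stilt_b above 0.6 m/s and height (world z) of stilt_b below 0.06 m)).
It fails at once if a piece is slammed or pressed into a tray with more than 60 N (contact force between any of tall_prop_a, tall_prop_b, square_prop, stilt_a, stilt_b and square_tray above 60 N or contact force between any of tall_prop_a, tall_prop_b, square_prop, stilt_a, stilt_b and stilt_tray above 60 N or contact force between any of tall_prop_a, tall_prop_b, square_prop, stilt_a, stilt_b and tall_tray above 60 N).
It fails at once if the bisque cup or the glaze jar is disturbed (moved more than 15 mm) (distance of any of bisque_cup, glaze_jar from where it was at the start of the episode above 0.015 m).
It also fails if it takes over 131 s, if anything falls off the work surface, if the arm or the gripper's body presses on something with over 40 N, if the wrist force passes 120 N, or if a joint passes its speed limit or range.

ROBOT

A 6-joint arm with a two-finger parallel gripper is mounted at the origin on the work surface. World frame = base frame: x ahead of the robot, y to its left, z up, the work surface at z = 0. Lengths are in m, angles in degrees, forces in N, time in s.
With the tool pointing down it reaches from about 0.4 to 0.825 m from the base axis. Payload 7 kg.
Tool frame: the origin (TCP) lies at the centre of the arm's flange, where the gripper is bolted on; the fingertips stand 178 mm ahead of it and the grasp point (between the pads) lies 159 mm ahead of it; x points along the fingers, y is the direction in which the jaws open and shut, and the axes are right-handed (so a half turn about x gives the same grasp; the last joint's range is limited). The gripper opens to 88 mm and grips with 3 to 60 N. Pads are 19 mm wide; open, the fingers measure 130 mm over their backs; the gripper's body (78 mm by 193 mm) begins 47 mm behind the grasp point.
Start: joints at [93.57, 20.546, 0.682, 0, -70.136, -16.507], TCP at [0.151, 0.658, 0.405] pointing down, gripper open.
Joint ranges: [-176.03, 176.03], [-82.01, 121.73], [-58.28, 71.71], [-173.87, 95.51], [-174.79, -0.11], [-173.66, 173.66]. Speed limits (degrees/s): [136.94, 136.94, 172.46, 180, 180, 180].

INTERFACE

Orientations are given as [roll, pitch, yaw] about the fixed x, y, z axes, in that order (R = Rz(yaw) Ry(pitch) Rx(roll)).
In Python, from plant import ctrl gives the robot as it stands. The module is installed in compiled form; this text tells all that it offers.
- The arm moves only by the shell command python3 -m inch 'ROWS'. ROWS is JSON, one flat list of numbers, 7 for each row, row after row: the shift along the tool's x, y, z in m, then the turn, a rotation vector about the tool's x, y, z in degrees, then the finger opening in m, from 0 to 0.0876. In form: [dx, dy, dz, rx, ry, rz, hand, dx, dy, dz, rx, ry, rz, hand, ...]. A call has 1 to 20 rows; each row shifts and turns the pose as measured when the row begins, along the tool's axes as they then stand; what a row does not reach is not made up. A row lasts 1/8 s, in which the tool goes at most 62.5 mm and 10.7 degrees, less where a joint would pass 70% of its speed; a pose out of reach is approached as far as the arm can. A call with a gripper value outside its range is refused whole. The fingers move at their own pace and stop on an object; the grip force is fixed at half the most. Time passes only in rows, so rows that do not move let the fingers close. It gives the time, the measured TCP pose, the force and the opening at its end, in the units of the state.
- ctrl.get_obs(): the state, without advancing time (a new reading comes with each control period).
- ctrl.snapshot(name): name is "scene" or "side" or "wrist"; returns a dict with "color" (384x512x3 uint8, red, green, blue), "depth" (384x512 float32, m along the optical axis (not along the pixel's ray), 0 where there is no reading), "K" (3x3 intrinsics, pixels), "k1" (the pictures are not rectified: a ray, as slopes to the right and down, at radius r is drawn at 1 + k1 r^2 times it, then the intrinsics apply), "position" and "attitude" of the camera in the world; the wrist camera has in their place "hand_eye" (4x4, takes a point from camera to tool coordinates, whose origin is the TCP and whose axes are the tool frame's). Camera axes: x right, y up, looking along -z (the intrinsics and any distortion apply to the point x, -y, -z); pixel columns grow to the right and rows downward; lengths in m; the calibration is good to about 2 mm. A picture is of the moment at which its call begins: read the wrist's pose just before it.
- ctrl.close_job(): hands the job in, once; it reports no verdict.
The state is a dict: "clock": time; "joint_pos": joint angles; "qvel": joint speeds; "tau": joint torques, N m; "tool_pos": TCP position; "orientation": TCP orientation; "force": force on the tool from outside, world axes, zero at the start; "moment": the same for the moment, N m; "opening": finger opening in m.
Only numpy, scipy, OpenCV 4.12 (cv2) and the standard library are available. Lean on these libraries where they do the work, as an engineer would, in place of code of your own. Each camera call takes 0.05 s, during which the arm holds its last target.

## Working session

There is one attempt and no reset: what is moved stays moved. The work goes in short steps, Python scripts to look and compute and a shell command to move; the robot and the scene stay as the last step left them, time stands still between calls to the robot, and variables do not carry over. Pictures are saved under pics/ and viewed, and the job is handed in when it is done.

```bash
mkdir -p pics; ls
python3 - <<'E'
from plant import ctrl
import cv2,numpy as np
print(ctrl.get_obs())
for n in ["scene","side","wrist"]:
    s=ctrl.snapshot(n)
    cv2.imwrite(f"pics/{n}0.png",s["color"][:,:,::-1])
    np.savez(f"{n}0.npz",**s)
    print(n,s["K"].tolist(),s["k1"],s.get("position"),s.get("attitude"),s.get("hand_eye"))
E
```

```text
pics
{'clock': 0.0, 'joint_pos': array([ 9.35698309e+01,  2.05909075e+01,  6.33902374e-01, -1.95562395e-02,
       -7.01364845e+01, -1.65069439e+01]), 'qvel': array([-0.11137642, -0.12464102,  0.03638579, -0.00542751, -0.0397722 ,
        0.02918583]), 'tau': array([ 4.82715659e-04, -5.82709765e+01,  2.93049985e+01,  6.99693114e+00,
        6.85519277e-03, -1.65815354e-04]), 'tool_pos': array([0.15107892, 0.65767339, 0.40373115]), 'orientation': array([ 95.38349709,  89.90471936, -97.56027583]), 'force': array([-0.40954878,  0.73697577,  0.44573928]), 'moment': array([ 0.0247654 , -0.00774804,  0.05049975]), 'opening': 0.08753807962937797}
scene [[463.6585125658925, 0.0, 249.97172742355295], [0.0, 463.6585125658925, 185.9688778104839], [0.0, 0.0, 1.0]] 0.052748342626585995 [ 1.37385420e+00 -7.64819652e-04  1.28215984e+00] [36.18041847 -0.82672536 91.67870058] None
side [[374.97989668142344, 0.0, 256.64670499982844], [0.0, 374.97989668142344, 196.623511858074], [0.0, 0.0, 1.0]] -0.10500053313406313 [0.04353894 0.63896099 0.57654332] [  54.38962603    1.31738673 -145.86547866] None
wrist [[272.77651061108423, 0.0, 256.36437453981046], [0.0, 272.77651061108423, 187.1397460574761], [0.0, 0.0, 1.0]] 0.00975076803405915 None None [[-4.64861158e-05  2.44319729e-01 -9.69694729e-01  1.94796593e-02]
 [ 9.99999938e-01  3.49906079e-04  4.02217772e-05 -3.20560573e-04]
 [ 3.49129054e-04 -9.69694667e-01 -2.44319730e-01 -6.49475472e-02]
 [ 0.00000000e+00  0.00000000e+00  0.00000000e+00  1.00000000e+00]]
```

View pics/scene0.png

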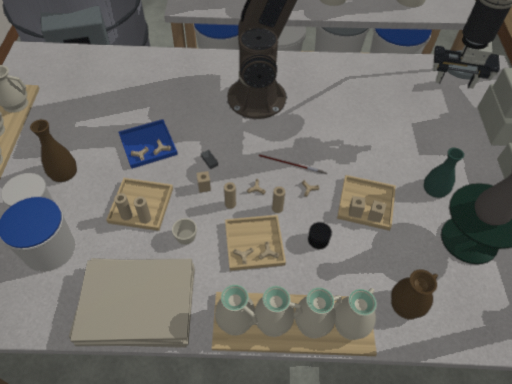

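View pics/side0.png

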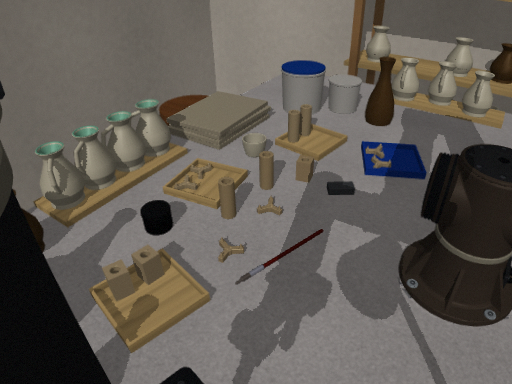

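View pics/wrist0.png

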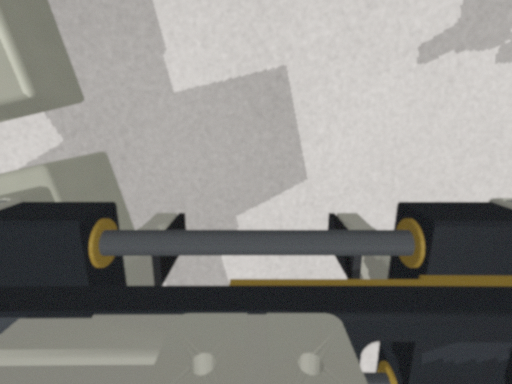

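```bash
cat > h.py <<'E'
import numpy as np,cv2
from scipy.spatial.transform import Rotation as Ro
def rot(rpy): return Ro.from_euler('xyz',rpy,degrees=True).as_matrix()
def camT(s,obs=None):
    T=np.eye(4)
    if 'hand_eye' in s and s['hand_eye'] is not None and np.ndim(s['hand_eye'])==2:
        W=np.eye(4);W[:3,:3]=rot(obs['orientation']);W[:3,3]=obs['tool_pos'];return W@s['hand_eye']
    T[:3,:3]=rot(s['attitude']);T[:3,3]=s['position'];return T
def cloud(s,obs=None):
    d=s['depth'];h,w=d.shape
    v,u=np.mgrid[:h,:w].astype(np.float64)
    p=cv2.undistortPoints(np.stack([u.ravel(),v.ravel()],1)[:,None],np.array(s['K']),np.array([float(s['k1']),0,0,0]))[:,0]
    z=d.ravel()
    P=np.stack([p[:,0]*z,-p[:,1]*z,-z,np.ones_like(z)],1)@camT(s,obs).T
    P=P[:,:3].reshape(h,w,3); P[d<=0]=np.nan
    return P
def grid(P,col,x0,x1,y0,y1,res):
    # top-down: rows: x decreasing down (x up), cols: y decreasing to right
    H=int(round((x1-x0)/res));W=int(round((y1-y0)/res))
    Z=np.full((H,W),np.nan);C=np.zeros((H,W,3),np.uint8)
    p=P.reshape(-1,3);c=col.reshape(-1,3);ok=~np.isnan(p[:,0]);p=p[ok];c=c[ok]
    o=np.argsort(p[:,2]);p=p[o];c=c[o]
    i=((x1-p[:,0])/res).astype(int);j=((y1-p[:,1])/res).astype(int)
    k=(i>=0)&(i<H)&(j>=0)&(j<W)
    Z[i[k],j[k]]=p[k,2];C[i[k],j[k]]=c[k]
    return Z,C
E
python3 - <<'E'
from h import *
for n in ['scene','side']:
    s=dict(np.load(n+'0.npz',allow_pickle=True)); 
    P=cloud(s)
    # table height check & approx object positions
    if n=='scene':
        for nm,(u,v) in dict(tallA=(230,187),tallB=(279,190),sq=(204,175),st1=(257,187),st2=(308,187),jar=(320,230),cup=(185,225),tallF1=(124,200),tallF2=(142,203),sqF1=(357,203),sqF2=(376,205),stF1=(243,253),stF2=(267,250),table=(250,150),tab2=(330,160),tab3=(220,220)).items(): print(nm,P[v,u].round(3), s['color'][v,u])
    Z,C=grid(P,s['color'],.25,.85,-.5,.5,.0025)
    cv2.imwrite(f'pics/top_{n}.png',cv2.resize(C[:,:,::-1],None,fx=2,fy=2,interpolation=cv2.INTER_NEAREST))
    m=np.abs(P[...,2])<.02
    print(n,np.nanmedian(P[...,2][m]))
s=dict(np.load('scene0.npz',allow_pickle=True))
c=s['color'][130:280,100:400];cv2.imwrite('pics/crop0.png',cv2.resize(c[:,:,::-1],(800,400),interpolation=cv2.INTER_CUBIC))
E
```

```text
tallA [ 0.503 -0.073  0.082] [88 80 66]
tallB [0.513 0.083 0.089] [87 79 65]
sq [ 0.436 -0.164  0.054] [100  91  74]
st1 [0.448 0.014 0.012] [146 132 108]
st2 [0.445 0.187 0.017] [148 134 109]
jar [0.633 0.211 0.052] [26 26 27]
cup [ 0.616 -0.21   0.027] [107 104  94]
tallF1 [ 0.583 -0.39   0.109] [143 131 110]
tallF2 [ 0.589 -0.336  0.103] [130 119 101]
sqF1 [0.521 0.338 0.042] [101  93  78]
sqF2 [0.54  0.392 0.062] [116 106  89]
stF1 [ 0.702 -0.023  0.016] [156 143 119]
stF2 [0.69  0.05  0.017] [148 135 113]
table [ 0.273 -0.014 -0.001] [151 148 146]
tab2 [ 0.309  0.273 -0.   ] [149 146 144]
tab3 [ 0.579 -0.103  0.004] [151 148 147]
scene 0.0003111490977767417
side -1.5460079935358806e-05
```

View pics/top_scene.png

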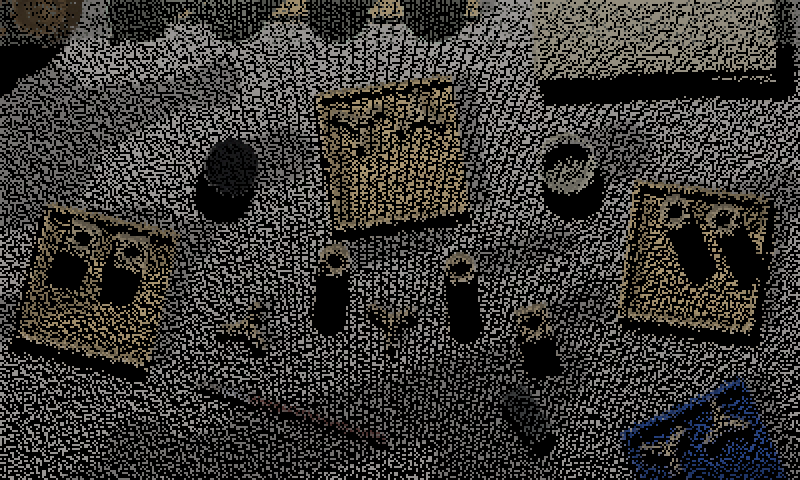

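View pics/crop0.png

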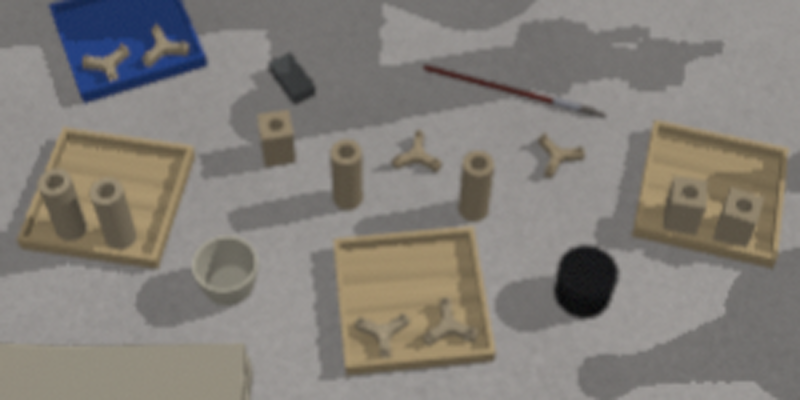

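View pics/top_side.png

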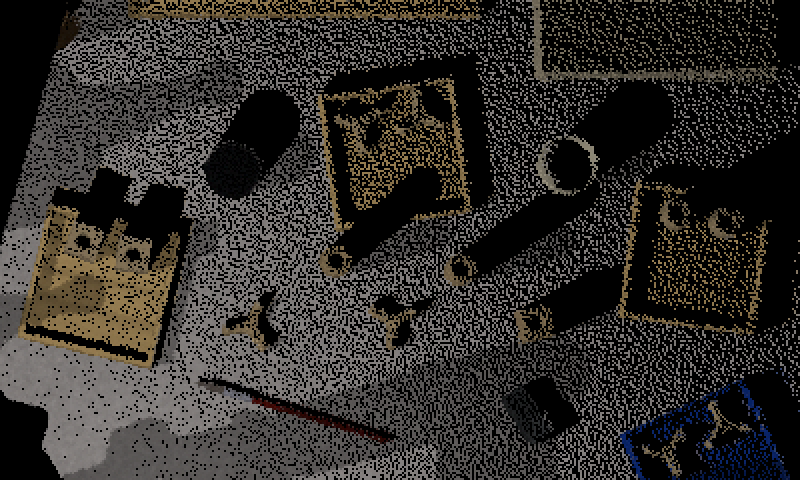

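```bash
cat > fit.py <<'E'
from h import *
from scipy.optimize import differential_evolution as DE
def loc(p,q):
    c,s=np.cos(q[2]),np.sin(q[2]);d=p[:,:2]-q[:2]
    return np.stack([d[:,0]*c+d[:,1]*s,-d[:,0]*s+d[:,1]*c],1)
def box(l,a,b): 
    d=np.abs(l)-[a,b]; return np.linalg.norm(np.maximum(d,0),axis=1)+np.minimum(d.max(1),0)
def star(l):
    r=[]
    for a in (0,2*np.pi/3,-2*np.pi/3):
        m=np.stack([l[:,0]*np.cos(a)+l[:,1]*np.sin(a),-l[:,0]*np.sin(a)+l[:,1]*np.cos(a)],1)
        r.append(box(m-[.017,0],.017,.006))
    return np.min(r,0)
def fit(P,kind,x,y,R,zb,th=(-.8,.8)):
    p=P[(np.hypot(P[:,0]-x,P[:,1]-y)<R)]
    hi=p[(p[:,2]>zb[0])&(p[:,2]<zb[1])];lo=p[np.abs(p[:,2])<.004]
    def f(q):
        l=loc(hi,q)
        if kind=='tall':
            r=np.linalg.norm(l,axis=1);e=np.maximum(r-.019,0);return np.minimum(e,.01).mean()+np.minimum(np.maximum(.010-r,0),.01).mean()
        if kind=='sq': d=box(l,.02,.02)
        if kind=='star': d=star(l)
        if kind=='tray': d=np.maximum(np.abs(np.max(np.abs(l),1)-.082)-.003,0);return np.minimum(d,.01).mean()
        c=np.minimum(np.maximum(d,0),.01).mean()
        if len(lo): c+=np.minimum(np.maximum(-(star(loc(lo,q)) if kind=='star' else box(loc(lo,q),.02,.02)),0),.01).mean()*len(lo)/len(hi)
        return c
    r=DE(f,[(x-.04,x+.04),(y-.04,y+.04),th],seed=1,maxiter=150,popsize=15,tol=1e-6)
    return r.x,r.fun*1000,len(hi)
E
cat > m0.py <<'E'
from fit import *
L=[('tallA','tall',.52,-.077,.05,(.093,.106)),('tallB','tall',.52,.08,.05,(.093,.106)),('sq','sq',.445,-.165,.05,(.052,.066)),
('st1','star',.45,.01,.055,(.008,.03)),('st2','star',.44,.19,.055,(.008,.03)),
('Ttall','tray',.525,-.375,.14,(.016,.026)),('Tsq','tray',.49,.375,.14,(.016,.026)),('Tst','tray',.66,.01,.14,(.018,.026)),
('tF','tall',.585,-.39,.028,(.096,.112)),('sF','sq',.54,.392,.028,(.058,.072))]
C=[]
for n in ['scene','side']:
    s=dict(np.load(n+'0.npz',allow_pickle=True));P=cloud(s).reshape(-1,3);P=P[~np.isnan(P[:,0])];C.append(P)
C.append(np.vstack(C))
for a in L:
    th=(-.4,.4) if a[1]=='tray' else ((-1.05,1.05) if a[1]=='star' else (-.8,.8))
    for i,P in enumerate(C):
        q,c,n=fit(P,*a[1:],th=th);print(a[0],['scene','side','both'][i],(q[:2]*1000).round(1),np.degrees(q[2]).round(1),round(c,2),n)
E
python3 m0.py
```

```text
tallA scene [513.  -75.8] -9.5 0.13 82
tallA side [512.8 -76.2] -19.2 0.03 107
tallA both [512.9 -76.2] 34.8 0.08 189
tallB scene [523.5  81.2] -23.0 0.1 91
tallB side [523.6  80.3] -18.0 0.05 134
tallB both [523.5  80.3] -9.6 0.07 225
sq scene [ 445.3 -168.1] 18.9 0.48 122
sq side [ 446.3 -170. ] 12.2 0.25 143
sq both [ 446.  -169.7] 13.0 0.41 265
st1 scene [446.9   9.2] 54.4 0.67 99
st1 side [448.2   8. ] 57.2 0.25 159
st1 both [447.7   8.2] 56.2 0.47 258
st2 scene [440.3 191.2] -23.4 1.07 116
st2 side [442.  187.1] -23.3 0.22 225
st2 both [441.7 187.9] -22.6 0.7 341
Ttall scene [ 528.5 -367. ] -7.6 1.21 447
Ttall side [ 527.  -369.3] -8.1 1.95 365
Ttall both [ 527.8 -367.9] -7.6 1.61 812
Tsq scene [492.6 377.9] -13.4 1.58 441
Tsq side [492.  375.1] -13.3 1.46 1236
Tsq both [492.1 375.7] -13.3 1.54 1677
Tst scene [658.8   8.5] 8.3 2.95 504
Tst side [657.1   6.5] 8.1 3.09 593
Tst both [658.    7.3] 8.3 3.07 1097
tF scene [ 575.1 -402.6] -0.3 0.09 65
tF side [ 570.8 -405.7] -17.9 0.6 38
tF both [ 574.9 -403.3] -24.9 0.39 103
sF scene [548.9 398.4] -21.2 0.06 108
sF side [547.6 394.1] -22.7 0.01 317
sF both [547.8 395.6] -20.9 0.05 425
```

```bash
cat > st.py <<'E'
# usage: st.py [x y z jawdeg] : state; and needed delta in tool axes to reach grasp-point target pointing down
import sys
from h import *
from plant import ctrl
o=ctrl.get_obs();R=rot(o['orientation']);g=o['tool_pos']+R[:,0]*.159
print('t',round(o['clock'],2),'grasp',(g*1000).round(1),'xdown',R[:,0].round(3),'jaw',np.degrees(np.arctan2(R[1,1],R[0,1])).round(1),'j',o['joint_pos'].round(0),'F',o['force'].round(1),'M',o['moment'].round(2),'open',round(o['opening']*1000,1))
if len(sys.argv)>4:
    a=np.array(list(map(float,sys.argv[1:5])));j=np.radians(a[3])
    y=np.array([np.cos(j),np.sin(j),0])
    if y@R[:,1]<0: y=-y
    x=np.array([0,0,-1.]);T=np.stack([x,y,np.cross(x,y)],1)
    t=a[:3]/1000-x*.159-o['tool_pos']
    print('now-frame shift mm',(R.T@t*1000).round(1),' target-frame shift',(T.T@t*1000).round(1),'rotvec deg',np.degrees(Ro.from_matrix(R.T@T).as_rotvec()).round(2))
E
python3 st.py 523.5 80.5 205 -7.6; python3 st.py 512.9 -76 205 -7.6
```

```text
t 0.15 grasp [151.  657.6 244.9] xdown [-0.    -0.001 -1.   ] jaw -102.9 j [ 94.  21.   1.  -0. -70. -17.] F [ 0.5 -1.1  0.6] M [ 0.02 -0.02 -0.02] open 87.8
now-frame shift mm [  40.6  479.1 -492.2]  target-frame shift [  39.9 -445.5 -522.9] rotvec deg [ 8.466e+01 -6.000e-02 -5.000e-02]
t 0.15 grasp [151.  657.6 244.9] xdown [-0.    -0.001 -1.   ] jaw -102.9 j [ 94.  21.   1.  -0. -70. -17.] F [ 0.5 -1.1  0.6] M [ 0.02 -0.02 -0.02] open 87.8
now-frame shift mm [  40.8  634.  -517. ]  target-frame shift [  39.9 -455.7 -679.4] rotvec deg [ 8.466e+01 -6.000e-02 -5.000e-02]
```

```bash
python3 - <<'E'
from h import *
s=dict(np.load('scene0.npz',allow_pickle=True));P=cloud(s)
for u,v in [(455,155),(440,180),(425,280),(490,205),(364,297),(232,297),(45,130),(35,215),(505,100)]: print(u,v,P[v,u].round(3))
E
python3 -m inch '[0,0,-0.054,6.05,0,0,0.06, 0,0,-0.054,6.05,0,0,0.06]'; python3 st.py
```

```text
455 155 [0.405 0.633 0.158]
440 180 [0.447 0.604 0.081]
425 280 [0.827 0.466 0.136]
490 205 [0.64  0.648 0.227]
364 297 [0.892 0.292 0.16 ]
232 297 [ 0.901 -0.044  0.152]
45 130 [ 0.412 -0.638  0.221]
35 215 [ 0.685 -0.604  0.171]
505 100 [0.146 0.861 0.155]
clock: 0.4
tool_pos: [0.2535, 0.6289, 0.403]
orientation: [99.2, 89.9, -105.8]
force: [0.1, -0.2, -0.4]
opening: 0.0731
t 0.4 grasp [253.4 628.6 244. ] xdown [-0.001 -0.002 -1.   ] jaw -115.0 j [ 84.  21.   1.  -0. -70. -19.] F [ 0.1 -0.2 -0.4] M [ 0.15 -0.04  0.02] open 73.1
```

```bash
python3 -m inch '[0,0,-0.054,6.05,0,0,0.06, 0,0,-0.054,6.05,0,0,0.06, 0,0,-0.054,6.05,0,0,0.06, 0,0,-0.054,6.05,0,0,0.06, 0,0,-0.054,6.05,0,0,0.06, 0,0,-0.054,6.05,0,0,0.06, 0,0,-0.054,6.05,0,0,0.06, 0,0,-0.054,6.05,0,0,0.06, 0,0,-0.054,6.05,0,0,0.06, 0,0,-0.054,6.05,0,0,0.06, 0,0,-0.054,6.05,0,0,0.06, 0,0,-0.04,6.05,0,0,0.06, 0,0,0,0,0,0,0.06]'; python3 st.py 523.5 80.4 160 -7.6
```

```text
clock: 2.02
tool_pos: [0.5716, 0.1047, 0.3997]
orientation: [157.7, 89.4, -122.7]
force: [0.4, -0.3, 1.1]
opening: 0.0604
t 2.02 grasp [570.7 103.3 240.7] xdown [-0.006 -0.009 -1.   ] jaw 169.6 j [ 30.  12. -12.   0. -67. -40.] F [ 0.4 -0.3  1.1] M [ 0.19 -0.09 -0.01] open 60.4
now-frame shift mm [ 81.2  42.6 -31.8]  target-frame shift [ 80.7  44.5 -30.5] rotvec deg [-2.8  -0.56 -0.25]
```

```bash
python3 -m inch '[0.03,0.0215,-0.016,-1.4,-0.3,-0.12,0.06, 0.05,0.0215,-0.016,-1.4,-0.3,-0.12,0.06, 0,0,0,0,0,0,0.06]'; python3 st.py 523.5 80.4 75 -7.6
python3 - <<'E'
from h import *
from plant import ctrl
o=ctrl.get_obs();s=ctrl.snapshot('wrist');cv2.imwrite('pics/w1.png',s['color'][:,:,::-1])
P=cloud(s,o);p=P.reshape(-1,3);m=(np.hypot(p[:,0]-.5235,p[:,1]-.0804)<.03)&(p[:,2]>.09)&(p[:,2]<.112);print(m.sum(),p[m].min(0),p[m].max(0))
E
```

```text
clock: 2.4
tool_pos: [0.5222, 0.0795, 0.3176]
orientation: [-6.0, 89.9, 76.6]
force: [0.6, -0.6, 0.5]
opening: 0.06
t 2.4 grasp [522.3  79.8 158.6] xdown [ 0.     0.001 -1.   ] jaw 172.5 j [ 30.  11. -25.  -0. -54. -37.] F [ 0.6 -0.6  0.5] M [ 0.06 -0.12  0.03] open 60.0
now-frame shift mm [83.6 -1.2  0.9]  target-frame shift [83.6 -1.2  1. ] rotvec deg [0.14 0.09 0.01]
1470 [0.50525534 0.06163549 0.09000677] [0.54209849 0.09874084 0.10258805]
```

View pics/w1.png

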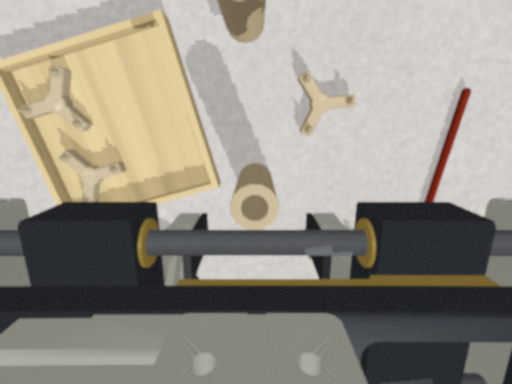

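The wrist view shows the tall prop's ring at pixel (255,203), centred between the fingers. The other tall prop is at (243,15) and the loose stilt at (322,100). The ring measures (523.7, 80.2) mm, which agrees with the scene fit.

The things that could be mistaken for targets, by scene pixel:
- **Tall props:** loose at (230,195) and (279,199); fixed at (124,206) and (142,210).
- **Square props:** loose at (204,181); fixed at (357,207) and (376,210).
- **Stilts:** loose at (257,187) and (308,187); fixed at (243,253) and (267,250); in the blue look-alike tray at (140,154) and (162,147).

I will take only the loose ones.

```bash
python3 -m inch '[0.03,-0.0012,0.001,0.14,0,0,0.06, 0.03,0,0,0,0,0,0.06, 0.023,0,0,0,0,0,0.06, 0,0,0,0,0,0,0.06, 0,0,0,0,0,0,0.03, 0,0,0,0,0,0,0.03, 0,0,0,0,0,0,0.03]'; python3 st.py
```

```text
clock: 3.32
tool_pos: [0.5332, 0.0875, 0.2432]
orientation: [-60.3, 88.8, 22.5]
force: [-0.6, 0.0, -1.0]
opening: 0.0373
t 3.33 grasp [536.2  88.7  84.2] xdown [ 0.019  0.008 -1.   ] jaw 172.8 j [ 30.  17. -29.   0. -43. -38.] F [-0.6  0.  -1. ] M [ 0.11  0.19 -0.  ] open 37.3
```

```bash
cat > look.py <<'E'
import sys
from h import *
from plant import ctrl
n,f=sys.argv[1:3];o=ctrl.get_obs();s=ctrl.snapshot(n)
c=s['color'][:,:,::-1]
if len(sys.argv)>3:
    a=list(map(int,sys.argv[3:7]));c=cv2.resize(c[a[1]:a[3],a[0]:a[2]],None,fx=3,fy=3,interpolation=cv2.INTER_CUBIC)
cv2.imwrite('pics/'+f,c)
E
python3 look.py side s2.png; python3 st.py
```

```text
t 3.38 grasp [536.2  88.7  84.2] xdown [ 0.019  0.008 -1.   ] jaw 172.8 j [ 30.  17. -29.   0. -43. -38.] F [-1.3 -0.4  0.9] M [0.13 0.3  0.02] open 37.2
```

View pics/s2.png

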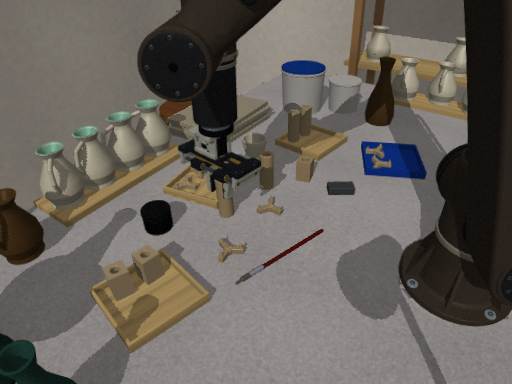

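```bash
python3 -m inch '[-0.01,0,0,0,0,0,0.03, -0.03,0,0,0,0,0,0.03, -0.03,0,0,0,0,0,0.03]'; python3 st.py; python3 -m inch '[-0.03,0,0,0,0,0,0.03, -0.03,0,0,0,0,0,0.03, 0,0,0,0,0,0,0.03]'; python3 st.py 501 -335 230 -7.6
```

```text
clock: 3.75
tool_pos: [0.531, 0.0864, 0.3141]
orientation: [-61.0, 89.1, 21.7]
force: [0.4, 0.6, -2.0]
opening: 0.0367
t 3.75 grasp [533.4  87.3 155.1] xdown [ 0.015  0.006 -1.   ] jaw 172.8 j [ 30.  12. -24.   0. -53. -38.] F [ 0.4  0.6 -2. ] M [ 0.09 -0.09 -0.01] open 36.7
clock: 4.12
tool_pos: [0.53, 0.0856, 0.3806]
orientation: [-60.0, 88.7, 22.7]
force: [0.2, -1.2, -2.0]
opening: 0.0369
t 4.12 grasp [533.3  87.  221.7] xdown [ 0.021  0.009 -1.   ] jaw 172.8 j [ 30.   8. -19.   0. -61. -37.] F [ 0.2 -1.2 -2. ] M [ 0.1   0.01 -0.02] open 36.9
now-frame shift mm [ -12.6  -24.3 -420.8]  target-frame shift [  -8.4  -26.9 -420.8] rotvec deg [0.38 0.64 1.11]
```

```bash
python3 st.py 485 -398 225 -7.6; python3 -m inch '[0,-0.004,-0.04,0,0,0,0.03, 0,-0.004,-0.04,0,0,0,0.03, 0,-0.004,-0.04,0,0,0,0.03, 0,-0.004,-0.04,0,0,0,0.03, 0,-0.004,-0.04,0,0,0,0.03, 0,-0.004,-0.04,0,0,0,0.03]'; python3 st.py 485 -398 225 -7.6
```

```text
t 4.12 grasp [533.3  87.  221.7] xdown [ 0.021  0.009 -1.   ] jaw 172.8 j [ 30.   8. -19.   0. -61. -37.] F [ 0.2 -1.2 -2. ] M [ 0.1   0.01 -0.02] open 36.9
now-frame shift mm [  -8.5  -16.3 -485.4]  target-frame shift [  -3.4  -19.4 -485.3] rotvec deg [0.38 0.64 1.11]
clock: 4.88
tool_pos: [0.5214, -0.1602, 0.3755]
orientation: [-50.8, 88.9, 32.2]
force: [0.5, 0.1, -1.3]
opening: 0.0363
t 4.88 grasp [ 524.  -158.5  216.5] xdown [ 0.017  0.01  -1.   ] jaw 173.0 j [  3.   9. -18.  -1. -61. -10.] F [ 0.5  0.1 -1.3] M [ 0.09 -0.09 -0.05] open 36.3
now-frame shift mm [ -11.6    7.  -240.3]  target-frame shift [  -8.5    4.6 -240.5] rotvec deg [0.61 0.71 0.87]
```

```bash
python3 -m inch '[-0.002,0.001,-0.04,0,0.12,0.15,0.03, -0.002,0.001,-0.04,0.1,0.12,0.15,0.03, -0.002,0.001,-0.04,0.1,0.12,0.15,0.03, -0.002,0.001,-0.04,0.1,0.12,0.15,0.03, -0.002,0.001,-0.04,0.1,0.12,0.15,0.03, -0.002,0.001,-0.04,0.1,0.12,0.15,0.03, 0,0,0,0,0,0,0.03]'; python3 st.py 485 -398 150 -7.6
```

```text
clock: 5.75
tool_pos: [0.4803, -0.4072, 0.3793]
orientation: [74.3, 89.3, 156.6]
force: [-0.1, 1.9, -2.1]
opening: 0.0364
t 5.75 grasp [ 478.7 -406.4  220.3] xdown [-0.01   0.005 -1.   ] jaw 172.2 j [-23.  17.  -7.  -0. -66.  15.] F [-0.1  1.9 -2.1] M [ 0.22 -0.06  0.01] open 36.4
now-frame shift mm [70.3 -4.1  9.5]  target-frame shift [70.3 -3.4  9.7] rotvec deg [-0.16  0.18 -0.63]
```

```bash
python3 -m inch '[0.015,-0.002,0.005,0,0,-0.3,0.03, 0.015,-0.002,0.005,0,0,-0.3,0.03, 0,0,0,0,0,0,0.03]'; python3 st.py 485 -398 150 -7.6; python3 look.py wrist w3.png;python3 look.py scene s3.png 60 120 260 250
```

```text
clock: 6.12
tool_pos: [0.485, -0.395, 0.3449]
orientation: [28.7, 89.6, 110.9]
force: [0.1, -0.4, -1.7]
opening: 0.036
t 6.12 grasp [ 484.6 -394.1  185.9] xdown [-0.002  0.006 -1.   ] jaw 172.2 j [-21.  19. -10.  -0. -61.  14.] F [ 0.1 -0.4 -1.7] M [ 0.11 -0.08  0.01] open 36.0
now-frame shift mm [35.9 -0.5 -3.1]  target-frame shift [35.9 -0.4 -2.9] rotvec deg [-0.17  0.32 -0.18]
```

View pics/w3.png

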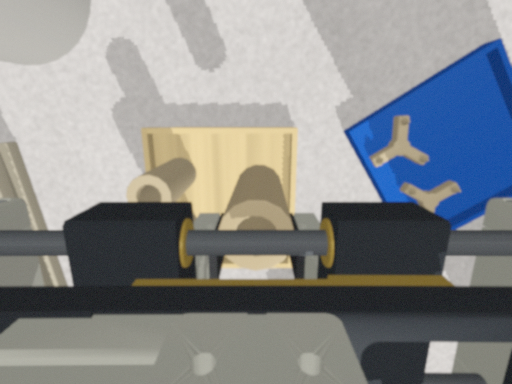

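View pics/s3.png

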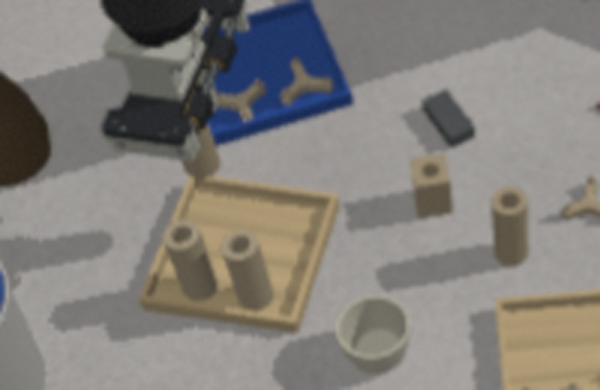

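```bash
cat > held.py <<'E'
from h import *
from plant import ctrl
o=ctrl.get_obs();R=rot(o['orientation']);g=o['tool_pos']+R[:,0]*.159
s=ctrl.snapshot('wrist');P=cloud(s,o);p=P.reshape(-1,3);q=(p-g)@R  # tool coords rel. grasp
m=(np.hypot(q[:,1],q[:,2])<.035)&(q[:,0]>-.04)&(q[:,0]<.1)&(np.abs(q[:,1])<.017)
q=q[m]
print(len(q),'x(down) pct',np.percentile(q[:,0]*1000,[1,10,25,50,75,90,99]).round(1))
t=q[q[:,0]<np.percentile(q[:,0],1)+.006]
print('top pts',len(t),(t.min(0)*1000).round(1),(t.max(0)*1000).round(1))
E
python3 held.py
```

```text
3987 x(down) pct [-17.7 -16.8 -16.3 -13.9  17.9  41.   76.6]
top pts 2077 [-18.4 -16.8 -28.4] [-11.7  16.8   9.6]
```

```bash
python3 -m inch '[0.02,0,0.0035,0,0.1,0,0.03, 0.02,0,0.0035,0,0.1,-0.1,0.03, 0,0,0,0,0,0,0.03]'; python3 st.py 486 -388.6 100 -7.6; python3 -m inch '[0.015,0,0.0035,0,0.1,0,0.03,0.015,0,0.0035,0,0,0,0.03,0,0,0,0,0,0,0.03]'; python3 st.py 486 -388.6 92 -7.6
```

```text
clock: 6.65
tool_pos: [0.4874, -0.3886, 0.309]
orientation: [-102.1, 89.7, -19.8]
force: [0.7, 0.4, -1.2]
opening: 0.0362
t 6.65 grasp [ 488.4 -388.9  150. ] xdown [ 0.006 -0.002 -1.   ] jaw 172.3 j [-21.  20. -14.  -0. -56.  13.] F [ 0.7  0.4 -1.2] M [ 0.14 -0.04  0.03] open 36.2
now-frame shift mm [50.   1.7 -0.1]  target-frame shift [50.   1.4 -0.2] rotvec deg [-0.09 -0.07  0.34]
clock: 7.02
tool_pos: [0.4892, -0.3816, 0.279]
orientation: [-115.6, 89.5, -33.3]
force: [-0.4, 0.1, -2.0]
opening: 0.0359
t 7.03 grasp [ 490.4 -382.4  120. ] xdown [ 0.008 -0.005 -1.   ] jaw 172.3 j [-20.  21. -16.   0. -52.  12.] F [-0.4  0.1 -2. ] M [ 0.13 -0.04 -0.  ] open 35.9
now-frame shift mm [28.   2.5 -7.2]  target-frame shift [28.   2.2 -7.3] rotvec deg [-0.07 -0.23  0.49]
```

```bash
python3 -m inch '[0.009,0.001,-0.0035,0,-0.1,0.2,0.03,0.009,0.001,-0.0035,0,-0.1,0.2,0.03,0.008,0,0,0,0,0,0.03,0,0,0,0,0,0,0.03]'; python3 st.py 486 -388.6 89.5 -7.6;python3 held.py
```

```text
clock: 7.52
tool_pos: [0.4863, -0.3893, 0.2515]
orientation: [-114.5, 89.9, -32.2]
force: [0.1, -0.6, -2.0]
opening: 0.0363
t 7.53 grasp [ 486.5 -389.4   92.5] xdown [ 0.001 -0.001 -1.   ] jaw 172.3 j [-21.  23. -17.   0. -50.  13.] F [ 0.1 -0.6 -2. ] M [ 0.1  -0.    0.01] open 36.3
now-frame shift mm [3.  0.4 0.7]  target-frame shift [3.  0.4 0.7] rotvec deg [-0.09 -0.03  0.07]
4441 x(down) pct [-17.6 -16.8 -16.2  -7.2  28.2  84.5  86.9]
top pts 2079 [-18.7 -16.8 -28.2] [-11.6  16.8   9.7]
```

```bash
python3 -m inch '[0.0015,0,0,0,0,0,0.03,0.001,0,0,0,0,0,0.03]'|grep -E 'force|tool_pos'; python3 -m inch '[0.001,0,0,0,0,0,0.03]'|grep -E 'force|tool_pos';python3 -m inch '[0.001,0,0,0,0,0,0.03]'|grep -E 'force|tool_pos'
```

```text
tool_pos: [0.4868, -0.3895, 0.2499]
force: [-0.9, 0.1, -2.3]
tool_pos: [0.4869, -0.3896, 0.2493]
force: [-2.3, 0.5, 3.6]
tool_pos: [0.4869, -0.3897, 0.2493]
force: [-3.1, 2.1, 7.9]
```

```bash
python3 -m inch '[0,0,0,0,0,0,0.04,0,0,0,0,0,0,0.05,0,0,0,0,0,0,0.05,0,0,0,0,0,0,0.05]'; python3 st.py; python3 held.py; python3 look.py wrist w4.png
```

```text
clock: 8.57
tool_pos: [0.4874, -0.3898, 0.2499]
orientation: [-117.4, 89.6, -35.0]
force: [-0.3, 1.0, -0.2]
opening: 0.0498
t 8.57 grasp [ 488.2 -390.4   91. ] xdown [ 0.005 -0.004 -1.   ] jaw 172.4 j [-21.  23. -17.   0. -49.  13.] F [-0.3  1.  -0.2] M [ 0.18 -0.    0.  ] open 49.8
4247 x(down) pct [-16.7 -15.9 -15.4  -4.3  31.8  83.8  85.5]
top pts 1932 [-17.6 -15.7 -28.3] [-10.8  17.    9.3]
```

View pics/w4.png

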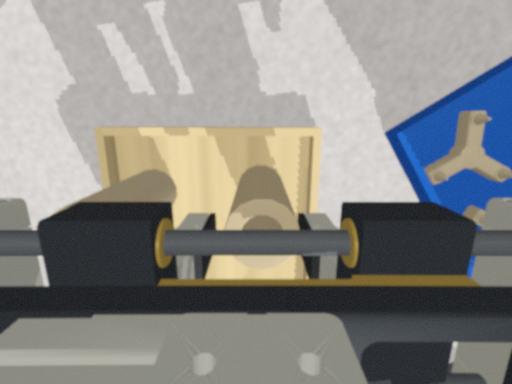

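The prop stands in the tray, its ring at about (262,225), with the open fingers clear on both sides. I'll back off upward.

```bash
python3 -m inch '[-0.012,0,0,0,0,0,0.05,-0.015,0,0,0,0,0,0.05,-0.015,0,0,0,0,0,0.05,-0.025,0,0,0,0,0,0.06,-0.025,0,0,0,0,0,0.06,0,0,0,0,0,0,0.06]'; python3 st.py 512.9 -76.2 160 -7.6; python3 look.py scene s5.png 60 120 260 250
```

```text
clock: 9.43
tool_pos: [0.4871, -0.3897, 0.3507]
orientation: [-115.8, 89.4, -33.4]
force: [0.8, -0.2, 0.1]
opening: 0.0598
t 9.43 grasp [ 488.5 -390.6  191.7] xdown [ 0.009 -0.006 -1.   ] jaw 172.4 j [-21.  18. -11.   0. -61.  13.] F [ 0.8 -0.2  0.1] M [ 0.04 -0.07 -0.03] open 59.8
now-frame shift mm [ 30.1  16.1 314.3]  target-frame shift [ 31.7  15.9 314.2] rotvec deg [ 0.01 -0.26  0.55]
```

View pics/s5.png

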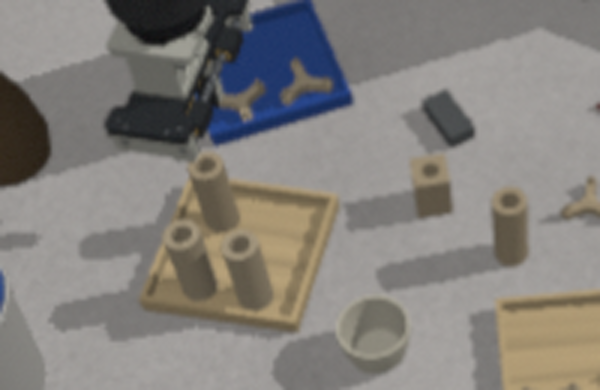

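Prop B stands upright in the tall tray, at crop pixel (215,195). Next is tall prop A.

```bash
python3 -m inch '[0,0.002,0.035,0,0,0,0.06,0,0.002,0.04,0,0,0,0.06,0,0.002,0.04,0,0,0,0.06,0,0.002,0.04,0,0,0,0.06,0,0.002,0.04,0,0,0,0.06,0,0.002,0.04,0,0,0,0.06,0,0.002,0.04,0,0,0,0.06,0,0.002,0.035,0,0,0.4,0.06,0,0,0,0,0,0,0.06]'; python3 st.py 512.9 -76.2 150 -7.6
```

```text
clock: 10.6
tool_pos: [0.5103, -0.0709, 0.3454]
orientation: [118.0, 89.7, -159.8]
force: [-0.3, -0.6, -0.4]
opening: 0.0602
t 10.6 grasp [509.4 -71.3 186.4] xdown [-0.006 -0.002 -1.   ] jaw 172.2 j [ 14.   8. -24.   0. -58. -22.] F [-0.3 -0.6 -0.4] M [ 0.11 -0.1   0.02] open 60.2
now-frame shift mm [36.4 -3.5 -4.8]  target-frame shift [36.4 -3.3 -4.9] rotvec deg [-0.17 -0.16 -0.3 ]
```

```bash
python3 -m inch '[0.012,-0.002,-0.0025,0,-0.1,-0.15,0.06,0.012,-0.002,-0.0025,0,-0.1,-0.15,0.06,0.012,0,0,0,0,0,0.06,0,0,0,0,0,0,0.06]'; python3 st.py 512.9 -76.2 78 -7.6
python3 - <<'E'
from h import *
from plant import ctrl
o=ctrl.get_obs();s=ctrl.snapshot('wrist');
P=cloud(s,o);p=P.reshape(-1,3);m=(np.hypot(p[:,0]-.5129,p[:,1]+.0762)<.035)&(p[:,2]>.092)&(p[:,2]<.112);print(m.sum(),p[m].min(0),p[m].max(0))
E
```

```text
clock: 11.1
tool_pos: [0.5127, -0.0788, 0.3053]
orientation: [87.3, 89.8, 169.4]
force: [-0.3, 0.5, -1.1]
opening: 0.0602
t 11.1 grasp [512.2 -78.7 146.3] xdown [-0.003  0.001 -1.   ] jaw 172.1 j [ 13.  11. -27.  -0. -52. -21.] F [-0.3  0.5 -1.1] M [ 0.04 -0.05 -0.01] open 60.2
now-frame shift mm [68.3 -0.1  2.6]  target-frame shift [68.3  0.1  2.6] rotvec deg [-0.31  0.01 -0.16]
1324 [ 0.49405463 -0.0947343   0.09200585] [ 0.53146608 -0.0636139   0.102639  ]
```

```bash
python3 -m inch '[0.012,0,0.001,-0.3,0,-0.1,0.06,0.012,0,0.001,0,0,0,0.06,0.012,0,0.0005,0,0,0,0.06,0,0,0,0,0,0,0.06]'>/dev/null; python3 st.py 512.9 -76.2 80 -7.6
```

```text
t 11.65 grasp [513.4 -76.2 108.5] xdown [ 0.  0. -1.] jaw 172.4 j [ 13.  14. -29.  -0. -47. -21.] F [-0.3  0.2  1.1] M [ 0.13 -0.03  0.01] open 60.2
now-frame shift mm [28.5  0.4 -0.1]  target-frame shift [28.5  0.4 -0.1] rotvec deg [0.01 0.02 0.02]
```

```bash
python3 -m inch '[0.01,0,0,0,0,0,0.06,0.009,0,0,0,0,0,0.06,0.009,0,0,0,0,0,0.06,0,0,0,0,0,0,0.05]'>/dev/null; python3 st.py 512.9 -76.2 80 -7.6;python3 -m inch '[0,0,0,0,0,0,0.03,0,0,0,0,0,0,0.03,0,0,0,0,0,0,0.03]'>/dev/null; python3 st.py;python3 held.py
```

```text
t 12.15 grasp [513.6 -76.   78.6] xdown [ 0.001  0.    -1.   ] jaw 172.4 j [ 13.  16. -31.  -0. -43. -21.] F [ 0.4 -0.1  0.1] M [ 0.09 -0.05  0.04] open 54.6
now-frame shift mm [-1.4  0.6 -0.2]  target-frame shift [-1.4  0.6 -0.2] rotvec deg [0.03 0.02 0.04]
t 12.53 grasp [513.8 -76.   79. ] xdown [ 0.001  0.    -1.   ] jaw 172.4 j [ 13.  16. -31.  -0. -43. -21.] F [-0.9 -0.7 -1.5] M [ 0.1  -0.05  0.07] open 36.6
4942 x(down) pct [-22.7 -21.7 -19.2  -3.1  49.6  78.3  79.4]
top pts 1464 [-23.3 -17.  -19.1] [-16.7  17.   11.1]
```

```bash
python3 -m inch '[-0.01,0,0,0,0,0,0.03,-0.025,0,0,0,0,0,0.03,-0.025,0,0,0,0,0,0.03,-0.03,0,0,0,0,0,0.03,-0.03,0,0,0,0,0,0.03,-0.01,0,0,0,0,0,0.03]'>/dev/null; python3 st.py 494.4 -328.6 205 -7.6
```

```text
t 13.32 grasp [512.8 -76.3 215.4] xdown [ 0.001  0.    -1.   ] jaw 172.4 j [ 13.   7. -21.  -0. -61. -21.] F [ 0.5  0.5 -1.7] M [ 0.12 -0.04  0.01] open 36.4
now-frame shift mm [  10.3  -15.1 -252.5]  target-frame shift [  10.4  -15.2 -252.5] rotvec deg [0.02 0.02 0.04]
```

```bash
python3 -m inch '[0,-0.002,-0.03,0,0,0,0.03,0,-0.002,-0.038,0,0,0,0.03,0,-0.002,-0.038,0,0,0,0.03,0,-0.002,-0.038,0,0,0,0.03,0,-0.002,-0.038,0,0,0,0.03,0,-0.002,-0.038,0,0,0,0.03,0,-0.002,-0.03,0,0,0,0.03,0,0,0,0,0,0,0.03]'>/dev/null; python3 st.py 494.4 -328.6 150 -7.6
```

```text
t 14.32 grasp [ 490.8 -331.9  211.2] xdown [-0.003  0.004 -1.   ] jaw 172.5 j [-15.  14. -13.  -0. -63.   8.] F [-0.6 -0.  -1.8] M [0.16 0.02 0.03] open 36.8
now-frame shift mm [61.2 -2.7  4.1]  target-frame shift [61.2 -2.5  4.3] rotvec deg [ 0.08  0.23 -0.22]
```

```bash
python3 -m inch '[0.012,-0.0015,0.002,0,0.1,-0.1,0.03,0.012,-0.0015,0.002,0,0.1,-0.1,0.03,0.012,0,0,0,0,0,0.03,0.012,0,0,0,0,0,0.03,0.012,0,0,0,0,0,0.03,0,0,0,0,0,0,0.03]'>/dev/null; python3 st.py 494.4 -328.6 90 -7.6; python3 held.py; python3 look.py scene s6.png 60 120 260 250
```

```text
t 15.07 grasp [ 494.1 -325.4  144.9] xdown [-0.003  0.002 -1.   ] jaw 172.6 j [-15.  18. -18.  -0. -55.   7.] F [ 0.8 -0.7 -1.2] M [ 0.05 -0.08 -0.02] open 36.3
now-frame shift mm [54.9 -0.3 -2.9]  target-frame shift [54.9 -0.1 -2.8] rotvec deg [ 0.22  0.1  -0.21]
4023 x(down) pct [-22.7 -21.8 -20.8  -9.8  13.5  43.9  73.4]
top pts 1453 [-23.8 -17.  -19. ] [-16.7  17.   11.2]
```

View pics/s6.png

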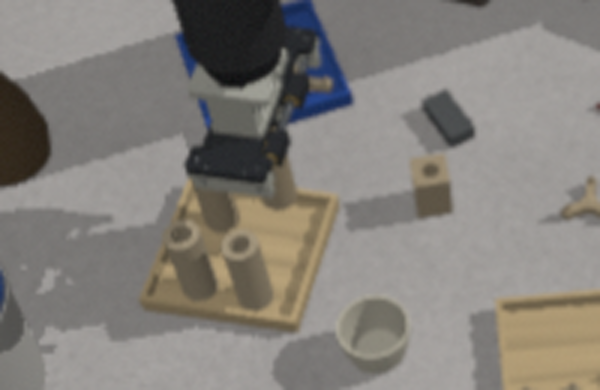

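```bash
python3 -m inch '[0.012,0,-0.0015,0.1,0.1,-0.1,0.03,0.012,0,-0.0015,0,0,-0.1,0.03,0.012,0,0,0,0,0,0.03,0.011,0,0,0,0,0,0.03,0.006,0,0,0,0,0,0.03,0,0,0,0,0,0,0.03]'>/dev/null; python3 st.py 494.4 -328.6 85 -7.6
```

```text
t 15.93 grasp [ 495.2 -329.8   89.7] xdown [ 0.003 -0.001 -1.   ] jaw 172.5 j [-15.  21. -21.   0. -48.   7.] F [ 0.3  0.8 -0.7] M [ 0.07 -0.05 -0.04] open 36.4
now-frame shift mm [4.7 0.5 0.9]  target-frame shift [4.7 0.5 0.9] rotvec deg [ 0.09 -0.05  0.16]
```

```bash
for i in 1 ; do python3 -m inch '[0.002,0,0,0,0,0,0.03,0.0015,0,0,0,0,0,0.03]'|grep -E 'force|tool_pos'; done; python3 -m inch '[0.001,0,0,0,0,0,0.03]'|grep -E 'force|tool_pos';python3 -m inch '[0.001,0,0,0,0,0,0.03]'|grep -E 'force|tool_pos'
```

```text
tool_pos: [0.4952, -0.3297, 0.2457]
force: [-0.2, -0.2, -1.2]
tool_pos: [0.4953, -0.3297, 0.2449]
force: [0.4, 0.1, -1.9]
tool_pos: [0.4953, -0.3297, 0.244]
force: [-0.2, 0.2, -1.9]
```

```bash
python3 -m inch '[0.001,0,0,0,0,0,0.03]'|grep -E 'force|tool_pos';python3 -m inch '[0.001,0,0,0,0,0,0.03]'|grep -E 'force|tool_pos'
```

```text
tool_pos: [0.4954, -0.3298, 0.2438]
force: [-3.1, 2.0, 10.7]
tool_pos: [0.4953, -0.3298, 0.2438]
force: [-3.0, 3.6, 9.4]
```

```bash
python3 -m inch '[0,0,0,0,0,0,0.04,0,0,0,0,0,0,0.05,0,0,0,0,0,0,0.05]'>/dev/null; python3 st.py; python3 -m inch '[-0.012,0,0,0,0,0,0.05,-0.015,0,0,0,0,0,0.05,-0.02,0,0,0,0,0,0.05,-0.025,0,0,0,0,0,0.06,-0.03,0,0,0,0,0,0.06,0,0,0,0,0,0,0.06]'>/dev/null; python3 st.py 446 -169.7 120 13; python3 look.py scene s7.png 60 120 260 250
```

```text
t 17.05 grasp [ 496.8 -330.5   85.5] xdown [ 0.007 -0.003 -1.   ] jaw 172.6 j [-15.  22. -21.   0. -47.   7.] F [-1.   0.5  0.2] M [ 0.11 -0.01  0.01] open 48.8
t 17.8 grasp [ 496.9 -330.7  196.5] xdown [ 0.01  -0.005 -1.   ] jaw 172.6 j [-15.  15. -14.   0. -60.   7.] F [-0.5  1.1 -0.8] M [ 0.12 -0.12 -0.01] open 59.7
now-frame shift mm [ 75.1  70.4 152.8]  target-frame shift [ 76.5  12.  167.2] rotvec deg [-20.41  -0.34   0.57]
```

View pics/s7.png

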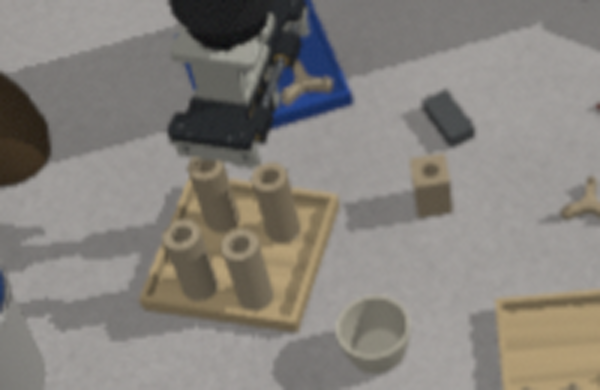

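Both tall props are standing in their tray. Next is the square prop.

```bash
python3 -m inch '[0,0,0,-10.2,0,0.3,0.07,0,0,0.01,-10.2,0,0.3,0.07]'>/dev/null; python3 st.py 446 -169.7 140 13; python3 -m inch '[0,0.002,0.035,0,0,0,0.07,0,0.002,0.04,0,0,0,0.07,0,0.002,0.04,0,0,0,0.07,0,0.002,0.035,0,0,0,0.07,0,0,0,0,0,0,0.07]'>/dev/null;  python3 st.py 446 -169.7 110 13;python3 look.py wrist w8.png
```

```text
t 18.1 grasp [ 493.2 -320.3  194.7] xdown [-0.003 -0.004 -1.   ] jaw -166.6 j [-14.  15. -15.   0. -61.  27.] F [-0.4  0.3 -0.3] M [0.11 0.   0.03] open 68.8
now-frame shift mm [ 54.2  11.3 157.1]  target-frame shift [ 54.7  12.7 156.8] rotvec deg [ 0.43 -0.19 -0.22]
t 18.73 grasp [ 446.5 -172.   191.9] xdown [-0.008 -0.003 -1.   ] jaw -166.5 j [  3.   5. -28.   0. -58.  11.] F [ 0.  -0.4  0.1] M [ 0.11 -0.12  0.02] open 70.0
now-frame shift mm [81.9  0.6  2.3]  target-frame shift [81.9  1.4  2.2] rotvec deg [ 0.53 -0.04 -0.49]
```

View pics/w8.png

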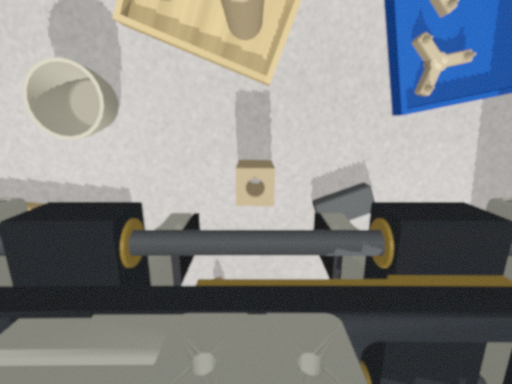

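```bash
python3 - <<'E'
from fit import *
from plant import ctrl
o=ctrl.get_obs();s=ctrl.snapshot('wrist');P=cloud(s,o).reshape(-1,3);P=P[~np.isnan(P[:,0])]
q,c,n=fit(P,'sq',.446,-.1697,.05,(.052,.066));print((q[:2]*1000).round(1),np.degrees(q[2]),c,n)
E
python3 -m inch '[0.015,0,0.001,0.5,0,-0.25,0.06,0.015,0,0.001,0,0,-0.25,0.06,0.015,0,0,0,0,0,0.06,0.015,0,0,0,0,0,0.06,0,0,0,0,0,0,0.06]'>/dev/null;  python3 st.py 446 -169.7 42 13
```

```text
[ 445.7 -168.6] 12.908568060263459 0.33866683968008937 1301
t 19.45 grasp [ 449.2 -174.9  129.4] xdown [-0.001 -0.002 -1.   ] jaw -167.3 j [  2.   9. -32.   0. -49.  10.] F [ 0.9 -0.8  0.2] M [ 0.11 -0.02  0.03] open 59.9
now-frame shift mm [87.3  2.   5.6]  target-frame shift [87.4  2.1  5.5] rotvec deg [-0.31 -0.09 -0.07]
```

```bash
python3 -m inch '[0.012,0.001,0.003,-0.3,0,0,0.06,0.012,0.001,0.003,0,0,0,0.06,0.012,0,0,0,0,0,0.06,0,0,0,0,0,0,0.06]'>/dev/null;  python3 st.py 445.8 -169 42 13
```

```text
t 19.95 grasp [ 446.1 -169.9   91.5] xdown [-0.    -0.002 -1.   ] jaw -167.0 j [  3.  11. -35.   0. -43.  10.] F [ 0.4 -1.2  0.4] M [ 0.03  0.04 -0.02] open 59.9
now-frame shift mm [49.5  0.2  0.8]  target-frame shift [49.5  0.2  0.7] rotvec deg [-0.04 -0.1  -0.04]
```

```bash
python3 -m inch '[0.012,0,0.001,0,0,0,0.06,0.012,0,0,0,0,0,0.06,0.012,0,0,0,0,0,0.06,0.012,0,0,0,0,0,0.06,0,0,0,0,0,0,0.06]'>/dev/null;  python3 st.py 445.8 -169 42 13; python3 -m inch '[0,0,0,0,0,0,0.045,0,0,0,0,0,0,0.03,0,0,0,0,0,0,0.03,0,0,0,0,0,0,0.03]'>/dev/null;python3 st.py;python3 held.py
```

```text
t 20.57 grasp [ 446.1 -168.9   40. ] xdown [-0.    -0.002 -1.   ] jaw -167.0 j [  3.  16. -38.   0. -35.  10.] F [-0.7  0.1 -0.3] M [ 0.16  0.01 -0.02] open 60.0
now-frame shift mm [-2.   0.4 -0.3]  target-frame shift [-2.   0.4 -0.3] rotvec deg [-0.02 -0.11 -0.05]
t 21.07 grasp [ 446.6 -169.    40.7] xdown [ 0.001 -0.002 -1.   ] jaw -167.0 j [  3.  16. -38.   0. -35.  10.] F [-0.1 -0.4 -1.9] M [ 0.06 -0.07  0.01] open 39.8
5313 x(down) pct [-21.  -20.3 -19.6  -9.5  25.9  40.2  41.2]
top pts 2203 [-21.9 -17.  -20.1] [-15.   17.   12.1]
```

```bash
python3 -m inch '[-0.01,0,0,0,0,0,0.03,-0.02,0,0,0,0,0,0.03,-0.03,0,0,0,0,0,0.03,-0.03,0,0,0,0,0,0.03,-0.02,0,0,0,0,0,0.03]'>/dev/null;python3 st.py 462.8 382.4 150 13
```

```text
t 21.75 grasp [ 445.1 -168.8  155.1] xdown [-0.002 -0.002 -1.   ] jaw -167.0 j [  3.   7. -31.   0. -53.  10.] F [-0.  -0.3 -2.2] M [ 0.15 -0.14  0.06] open 39.6
now-frame shift mm [   4.  -140.6  532.9]  target-frame shift [   5.1 -140.8  532.8] rotvec deg [-0.03 -0.09 -0.15]
```

```bash
python3 -m inch '[0,-0.008,0.03,0,0,0,0.03,0,-0.01,0.04,0,0,0,0.03,0,-0.01,0.04,0,0,0,0.03,0,-0.01,0.04,0,0,0,0.03,0,-0.01,0.04,0,0,0,0.03,0,-0.01,0.04,0,0,0,0.03,0,-0.01,0.04,0,0,0,0.03]'>/dev/null;python3 st.py 462.8 382.4 150 13
```

```text
t 22.62 grasp [451.9 115.7 162.8] xdown [ 0.008  0.001 -1.   ] jaw -167.3 j [ 39.   5. -32.   0. -53. -26.] F [ 0.8 -0.3 -1.4] M [ 0.02 -0.12 -0.02] open 40.3
now-frame shift mm [ 13.1 -70.4 257.6]  target-frame shift [ 12.8 -71.9 257.3] rotvec deg [-0.3  -0.06  0.46]
```

```bash
python3 -m inch '[0,-0.01,0.04,0,0,0,0.03,0.001,-0.01,0.04,0,0,0,0.03,0.001,-0.01,0.04,0,0,0,0.03,0.001,-0.01,0.04,0,0,0,0.03,0.001,-0.01,0.04,0,0,0,0.03,0,-0.01,0.03,-0.3,0,0.3,0.03,0,-0.005,0.01,0,0,0,0.03,0,0,0,0,0,0,0.03]'>/dev/null;python3 st.py 462.8 382.4 85 13;python3 held.py; python3 look.py wrist w9.png
```

```text
t 23.62 grasp [459.7 374.2 164.7] xdown [ 0.005  0.002 -1.   ] jaw -166.8 j [ 58.  16. -17.   0. -57. -45.] F [-0.8 -0.  -1.8] M [ 0.    0.   -0.04] open 40.1
now-frame shift mm [79.7 -5.3  7.4]  target-frame shift [79.7 -5.8  7.5] rotvec deg [0.22 0.07 0.34]
4289 x(down) pct [-21.1 -20.4 -19.8 -16.   -0.9  19.6  38.5]
top pts 2215 [-21.7 -17.  -20.2] [-15.1  17.   11.9]
```

View pics/w9.png

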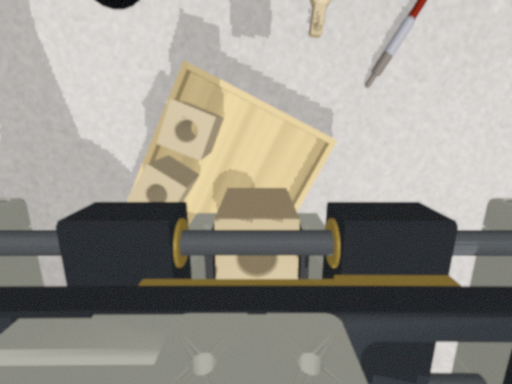

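```bash
python3 -m inch '[0.015,-0.002,0.002,0.2,0,0.2,0.03,0.015,-0.002,0.002,0,0,0.2,0.03,0.015,-0.002,0.002,0,0,0,0.03,0.015,0,0.001,0,0,0,0.03,0.015,0,0,0,0,0,0.03,0,0,0,0,0,0,0.03]'>/dev/null;python3 st.py 462.8 382.4 53 13; python3 look.py side s9.png 60 200 260 350
```

```text
t 24.48 grasp [462.5 378.4  83.2] xdown [-0.004 -0.002 -1.   ] jaw -167.2 j [ 58.  22. -20.  -0. -48. -45.] F [-0.1  0.2 -1.7] M [ 0.08 -0.02  0.05] open 39.8
now-frame shift mm [30.2 -0.6  3.7]  target-frame shift [30.2 -0.5  3.7] rotvec deg [-0.2  -0.04 -0.24]
```

View pics/s9.png

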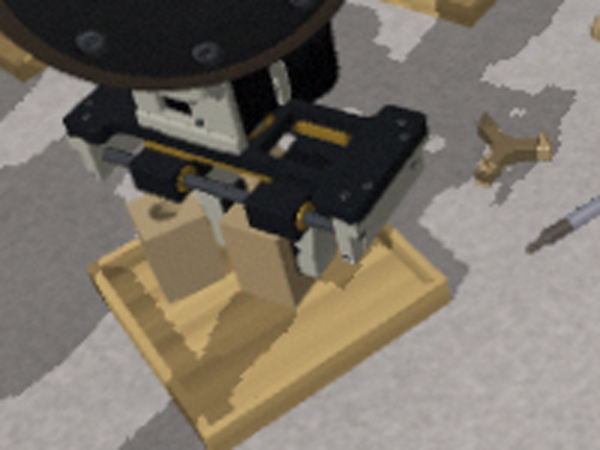

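```bash
python3 -m inch '[0.012,0,0.002,-0.2,0,-0.2,0.03,0.01,0,0.001,0,0,0,0.03,0.007,0,0,0,0,0,0.03,0,0,0,0,0,0,0.03]'>/dev/null;python3 st.py 462.8 382.4 47 13; python3 held.py
```

```text
t 25.02 grasp [463.1 382.9  54.1] xdown [ 0.002  0.002 -1.   ] jaw -166.9 j [ 58.  24. -22.   0. -44. -45.] F [ 0.3 -0.7 -0.6] M [ 0.05 -0.03 -0.02] open 39.8
now-frame shift mm [ 7.1  0.1 -0.2]  target-frame shift [ 7.1  0.1 -0.2] rotvec deg [0.06 0.08 0.13]
5377 x(down) pct [-21.  -20.2 -19.6  -9.3  27.9  47.5  48.6]
top pts 2218 [-22.  -17.  -20.3] [-15.1  17.   12.4]
```

```bash
python3 -m inch '[0.003,0,0,0,0,0,0.03,0.0025,0,0,0,0,0,0.03]'|grep -E 'force|tool_pos'; python3 -m inch '[0.001,0,0,0,0,0,0.03]'|grep -E 'force|tool_pos';python3 -m inch '[0.001,0,0,0,0,0,0.03]'|grep -E 'force|tool_pos'
```

```text
tool_pos: [0.4632, 0.383, 0.2084]
force: [-0.1, -0.5, -1.3]
tool_pos: [0.4632, 0.383, 0.2074]
force: [-0.8, -0.0, -0.9]
tool_pos: [0.4632, 0.383, 0.2064]
force: [0.1, 0.6, -1.2]
```

```bash
python3 -m inch '[0.001,0,0,0,0,0,0.03]'|grep -E 'force|tool_pos';python3 -m inch '[0.001,0,0,0,0,0,0.03]'|grep -E 'force|tool_pos'
```

```text
tool_pos: [0.4633, 0.3831, 0.2056]
force: [-3.1, -1.4, 8.6]
tool_pos: [0.4632, 0.3831, 0.2055]
force: [-5.4, -2.2, 14.8]
```

Contact at 8–15 N. I'll release and rise.

```bash
python3 -m inch '[0,0,0,0,0,0,0.045,0,0,0,0,0,0,0.052,0,0,0,0,0,0,0.052]'>/dev/null; python3 st.py; python3 -m inch '[-0.012,0,0,0,0,0,0.052,-0.015,0,0,0,0,0,0.052,-0.02,0,0,0,0,0,0.052,-0.025,0,0,0,0,0,0.045,-0.03,0,0,0,0,0,0.04,0,0,0,0,0,0,0.04]'>/dev/null; python3 st.py 439.3 206.7 120 7.4; python3 look.py side s10.png 60 200 260 350
```

```text
t 26.2 grasp [464.2 384.2  47.2] xdown [ 0.005  0.005 -1.   ] jaw -166.9 j [ 58.  25. -22.   0. -43. -45.] F [-0.9  0.1  0.3] M [ 0.08 -0.05  0.03] open 51.2
t 26.95 grasp [464.5 384.3 158.1] xdown [ 0.007  0.008 -1.   ] jaw -166.9 j [ 58.  17. -16.   0. -56. -45.] F [-0.  -0.2 -0. ] M [ 0.04 -0.02  0.  ] open 40.3
now-frame shift mm [  36.5   63.9 -166.6]  target-frame shift [  38.1   46.6 -171.8] rotvec deg [5.74 0.36 0.5 ]
```

View pics/s10.png

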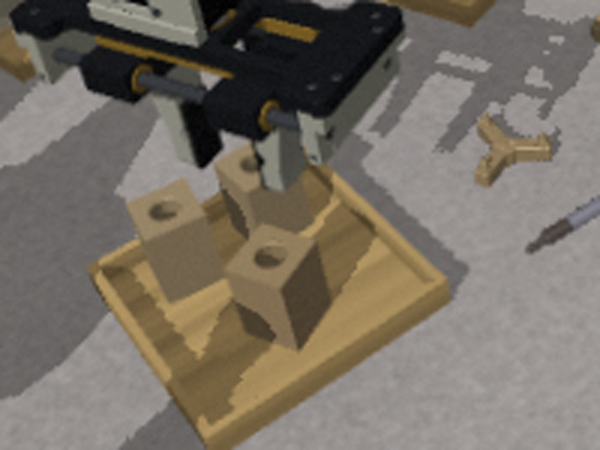

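The square prop is standing in its tray's front half. Next is the stilt near (308,187).

```bash
python3 -m inch '[0,0.011,-0.036,1.9,0.1,0.1,0.04,0,0.011,-0.04,1.9,0.1,0.1,0.04,0,0.012,-0.04,1.9,0.1,0.1,0.04,0,0.012,-0.04,0,0,0.1,0.04,0,0.003,-0.01,0,0,0,0.04,0,0,0,0,0,0,0.04]'>/dev/null; python3 st.py 439.3 206.7 120 7.4; python3 look.py wrist w11.png;  python3 - <<'E'
from fit import *
from plant import ctrl
o=ctrl.get_obs();s=ctrl.snapshot('wrist');P=cloud(s,o).reshape(-1,3);P=P[~np.isnan(P[:,0])]
q,c,n=fit(P,'star',.4418,.1875,.055,(.008,.03),th=(-1.05,1.05));print((q[:2]*1000).round(1),np.degrees(q[2]),c,n)
E
```

```text
t 27.75 grasp [440.8 205.  154.6] xdown [-0.003 -0.002 -1.   ] jaw -172.8 j [ 48.   8. -30.  -0. -53. -41.] F [-0.5 -0.   0.2] M [ 0.2  -0.03  0.03] open 39.7
now-frame shift mm [34.6  1.7  1.7]  target-frame shift [34.6  1.8  1.6] rotvec deg [-0.17 -0.11 -0.2 ]
[441.2 188.4] -23.095312440949098 0.032171249402445604 1106
```

View pics/w11.png

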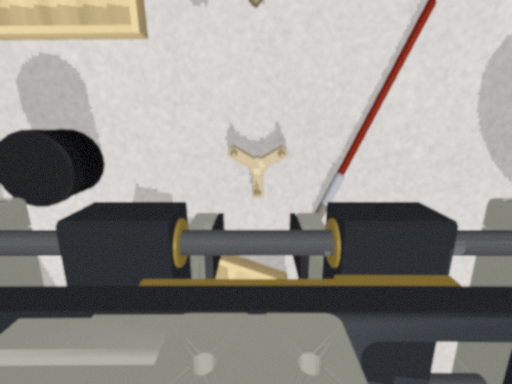

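```bash
python3 -m inch '[0.015,0.001,0.001,0,0,0,0.04,0.015,0.001,0.001,0,0,0,0.04,0.015,0,0,0,0,0,0.04,0.015,0,0,0,0,0,0.04,0.015,0,0,0,0,0,0.04,0,0,0,0,0,0,0.04]'>/dev/null; python3 st.py 438.9 207.3 22 6.9
```

```text
t 28.6 grasp [437.5 211.4  71.3] xdown [-0.007 -0.006 -1.   ] jaw -172.5 j [ 49.  14. -35.  -0. -41. -41.] F [ 0.1 -0.4  1. ] M [0.11 0.01 0.02] open 39.9
now-frame shift mm [49.3 -0.  -4.7]  target-frame shift [49.2  0.3 -5. ] rotvec deg [ 0.62 -0.27 -0.41]
```

```bash
python3 -m inch '[0.012,0,-0.003,0.6,-0.1,-0.2,0.04,0.012,0,-0.003,0,-0.1,-0.2,0.04,0.012,0,0,0,0,0,0.04,0,0,0,0,0,0,0.04]'>/dev/null; python3 st.py 438.9 207.3 22 6.9;python3 - <<'E'
from fit import *
from plant import ctrl
o=ctrl.get_obs();s=ctrl.snapshot('wrist');P=cloud(s,o).reshape(-1,3);P=P[~np.isnan(P[:,0])]
q,c,n=fit(P,'star',.4418,.1875,.055,(.008,.03),th=(-1.05,1.05));print((q[:2]*1000).round(1),np.degrees(q[2]),c,n)
E
```

```text
t 29.1 grasp [439.7 208.   33.8] xdown [ 0.    -0.001 -1.   ] jaw -173.0 j [ 49.  18. -38.   0. -35. -42.] F [-0.6 -0.2  0.1] M [ 0.05 -0.05  0.03] open 40.1
now-frame shift mm [11.8  0.9 -0.8]  target-frame shift [11.8  0.9 -0.8] rotvec deg [ 0.14 -0.08  0.01]
[441.3 188.2] -23.215298684545115 1.4385694365725605 3366
```

```bash
python3 -m inch '[0.006,0.001,-0.001,0,0,0,0.04,0.005,0,0,0,0,0,0.04,0,0,0,0,0,0,0.04]'>/dev/null; python3 st.py 438.9 207.3 22 6.9; python3 look.py wrist w12.png; python3 -m inch '[0,0,0,0,0,0,0.02,0,0,0,0,0,0,0.0,0,0,0,0,0,0,0.0,0,0,0,0,0,0,0.0]'>/dev/null; python3 st.py; python3 look.py wrist w13.png
```

```text
t 29.52 grasp [439.6 207.7  23.4] xdown [ 0.002  0.    -1.   ] jaw -172.9 j [ 49.  18. -38.   0. -33. -42.] F [-0.2  0.2  0.4] M [ 0.17 -0.04 -0.  ] open 40.2
now-frame shift mm [ 1.4  0.4 -0.3]  target-frame shift [ 1.4  0.4 -0.3] rotvec deg [0.17 0.   0.12]
t 30.07 grasp [439.9 208.   24.1] xdown [ 0.003  0.001 -1.   ] jaw -172.9 j [ 49.  18. -38.   0. -33. -42.] F [-0.6 -0.4 -0.4] M [ 0.15 -0.07 -0.02] open 11.6
```

View pics/w13.png

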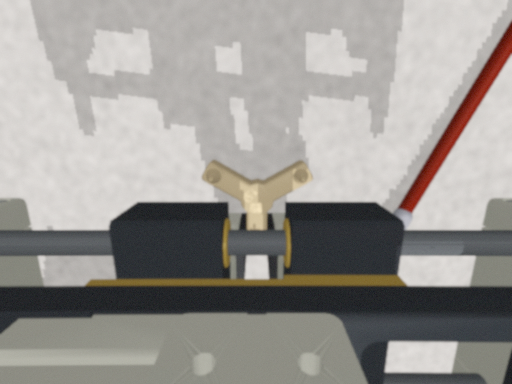

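```bash
python3 -m inch '[-0.01,0,0,0,0,0,0,-0.02,0,0,0,0,0,0,-0.03,0,0,0,0,0,0,-0.03,0,0,0,0,0,0,0,0,0,0,0,0,0]'>/dev/null; python3 st.py 625.5 -15.9 110 8.2; python3 look.py wrist w14.png
```

```text
t 30.75 grasp [439.7 207.8 119.1] xdown [ 0.003  0.001 -1.   ] jaw -172.9 j [ 49.  10. -33.   0. -47. -42.] F [-0.8  0.4 -0.7] M [ 0.12 -0.04 -0.03] open 11.4
now-frame shift mm [   9.5 -157.3 -244.8]  target-frame shift [   9.1 -152.5 -247.8] rotvec deg [-1.11  0.03  0.19]
```

View pics/w14.png

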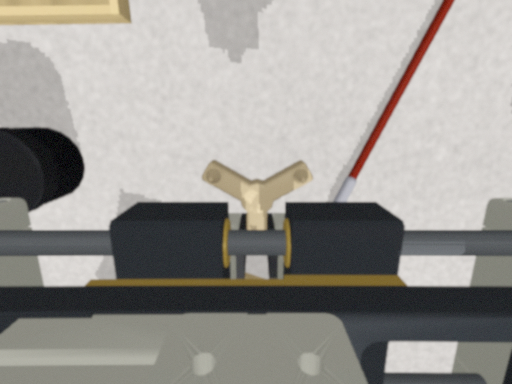

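Held level, with the pins at (213,172) and (300,172). I'll carry it over to the stilt tray.

```bash
python3 -m inch '[0,-0.018,-0.028,-0.2,0,0,0,0,-0.023,-0.036,-0.2,0,0,0,0,-0.023,-0.036,-0.2,0,0,0,0,-0.023,-0.036,-0.2,0,0,0,0,-0.023,-0.036,-0.2,0,0,0,0,-0.023,-0.036,0,0,0,0,0,-0.018,-0.028,0,0,0,0,0,0,0,0,0,0,0]'>/dev/null; python3 st.py 625.5 -15.9 60 8.2
```

```text
t 31.8 grasp [621.7 -14.2 111.1] xdown [-0.009 -0.003 -1.   ] jaw -171.8 j [ 17.  22. -16.   0. -53.  -8.] F [-1.3  0.4 -1.1] M [ 0.13 -0.03 -0.04] open 11.4
now-frame shift mm [51.1 -2.5 -2.4]  target-frame shift [51.1 -2.  -2.5] rotvec deg [-0.01 -0.09 -0.52]
```

```bash
python3 -m inch '[0.012,-0.001,-0.001,0,-0.1,-0.25,0,0.012,-0.001,-0.001,0,0,-0.25,0,0.012,0,0,0,0,0,0,0.012,0,0,0,0,0,0,0,0,0,0,0,0,0]'>/dev/null; python3 st.py 625.5 -15.9 40 8.2; python3 look.py wrist w15.png;  python3 - <<'E'
from fit import *
from plant import ctrl
o=ctrl.get_obs();s=ctrl.snapshot('wrist');P=cloud(s,o).reshape(-1,3);P=P[~np.isnan(P[:,0])]
m=(P[:,2]<.03)&(np.abs(P[:,0]-.65)<.12)&(np.abs(P[:,1])<.12)
q,c,n=fit(P[m],'tray',.658,.007,.14,(.018,.026),th=(-.4,.4));print((q[:2]*1000).round(1),np.degrees(q[2]),c,n)
E
```

```text
t 32.42 grasp [622.1 -13.7  57.5] xdown [-0.004 -0.    -1.   ] jaw -171.7 j [ 17.  26. -18.  -0. -46.  -8.] F [-0.   0.1  0.1] M [0.11 0.   0.02] open 11.9
now-frame shift mm [17.5 -2.4 -2.6]  target-frame shift [17.5 -2.3 -2.6] rotvec deg [ 0.1   0.03 -0.25]
[658.    7.3] 7.985705261798696 2.7188430666931644 7483
```

View pics/w15.png

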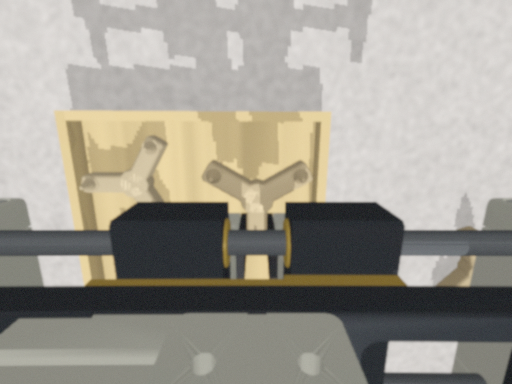

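```bash
python3 -m inch '[0.01,-0.001,-0.0015,0.1,0,-0.2,0,0.01,-0.001,-0.001,0,0,0,0,0.004,0,0,0,0,0,0,0,0,0,0,0,0,0]'>/dev/null; python3 st.py 625.5 -15.9 30 8.2
```

```text
t 33.02 grasp [626.8 -15.8  33.9] xdown [ 0.003  0.001 -1.   ] jaw -171.8 j [ 16.  28. -19.  -0. -43.  -8.] F [ 0.8  0.3 -0.5] M [ 0.07 -0.05  0.02] open 11.4
now-frame shift mm [3.9 0.8 0.2]  target-frame shift [3.9 0.8 0.2] rotvec deg [-0.01  0.04  0.17]
```

```bash
python3 -m inch '[0.0015,0,0,0,0,0,0,0.001,0,0,0,0,0,0]'|grep -E 'force|tool_pos'; for i in 1; do python3 -m inch '[0.001,0,0,0,0,0,0]'|grep -E 'force|tool_pos';done; python3 -m inch '[0.001,0,0,0,0,0,0]'|grep -E 'force|tool_pos'
```

```text
tool_pos: [0.6265, -0.016, 0.1906]
force: [-0.1, -0.2, -0.6]
tool_pos: [0.6266, -0.016, 0.1897]
force: [-0.8, -1.1, 0.6]
tool_pos: [0.6266, -0.016, 0.189]
force: [-2.9, 1.7, 8.9]
```

```bash
python3 -m inch '[0,0,0,0,0,0,0.016,0,0,0,0,0,0,0.022,0,0,0,0,0,0,0.022]'>/dev/null; python3 st.py; python3 -m inch '[-0.01,0,0,0,0,0,0.022,-0.012,0,0,0,0,0,0.022,-0.02,0,0,0,0,0,0.022,-0.03,0,0,0,0,0,0.03,-0.03,0,0,0,0,0,0.04,0,0,0,0,0,0,0.04]'>/dev/null; python3 st.py 456 -8.9 110 26; python3 look.py wrist w16.png
```

```text
t 33.9 grasp [627.4 -15.7  30.3] xdown [ 0.005  0.001 -1.   ] jaw -171.8 j [ 16.  28. -19.  -0. -42.  -8.] F [-0.3  0.2  0.3] M [ 0.05 -0.03 -0.03] open 21.4
t 34.65 grasp [627.8 -15.9 140.1] xdown [ 0.008  0.002 -1.   ] jaw -171.8 j [ 16.  21. -14.   0. -55.  -8.] F [-0.4 -0.1 -0.1] M [ 0.06 -0.06 -0.01] open 38.9
now-frame shift mm [ 28.8 168.   31.5]  target-frame shift [ 30.1 150.1  81.2] rotvec deg [-17.76  -0.04   0.44]
```

View pics/w16.png

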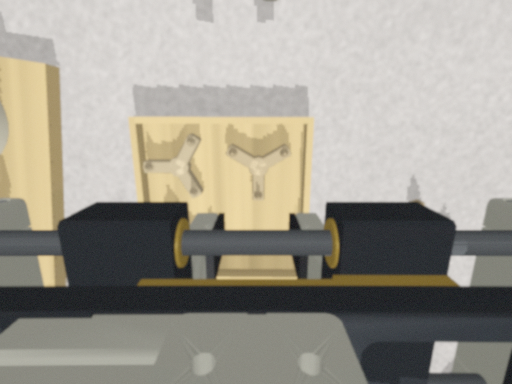

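```bash
python3 -m inch '[0,0.02,0.004,-8.9,0,0.2,0.04,0,0.03,0.012,-8.9,0,0.2,0.04]'>/dev/null; python3 st.py 456 -8.9 130 26; python3 -m inch '[0,0.034,0.022,0,0,0,0.04,0,0.034,0.022,0,0,0,0.04,0,0.03,0.02,0,0,0,0.04,0,0,0,0,0,0,0.04]'>/dev/null;python3 st.py 456 -8.9 110 26;python3 look.py wrist w17.png;  python3 - <<'E'
from fit import *
from plant import ctrl
o=ctrl.get_obs();s=ctrl.snapshot('wrist');P=cloud(s,o).reshape(-1,3);P=P[~np.isnan(P[:,0])]
q,c,n=fit(P,'star',.4477,.0082,.055,(.008,.03),th=(-.1,2));print((q[:2]*1000).round(1),np.degrees(q[2]),c,n)
E
```

```text
t 34.95 grasp [572.7 -12.8 137.4] xdown [-0.002 -0.001 -1.   ] jaw -153.6 j [ 18.  16. -21.  -0. -53.   8.] F [ 0.3  0.  -0.3] M [ 0.12  0.05 -0.01] open 39.7
now-frame shift mm [  7.7 103.2  55.4]  target-frame shift [  7.4 103.6  54.7] rotvec deg [ 0.42  0.02 -0.14]
t 35.45 grasp [448.9  -0.  135.6] xdown [-0.007 -0.002 -1.   ] jaw -153.5 j [ 25.   6. -35.  -0. -50.   1.] F [ 0.9 -0.6  1.4] M [ 0.1 -0.1  0. ] open 40.1
now-frame shift mm [ 25.6  -1.4 -10.8]  target-frame shift [ 25.6  -1.3 -10.8] rotvec deg [ 0.52  0.1  -0.42]
[447.5   9.4] 56.901236909565846 0.04026923189195788 1193
```

View pics/w17.png

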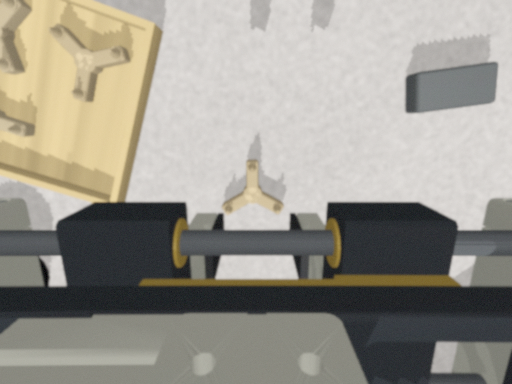

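```bash
python3 -m inch '[0.012,0,-0.005,0,0,-0.2,0.04,0.012,0,-0.004,0,0,-0.2,0.04,0.012,0,0,0,0,0,0.04,0.012,0,0,0,0,0,0.04,0.012,0,0,0,0,0,0.04,0,0,0,0,0,0,0.04]'>/dev/null; python3 st.py 456.1 -7.5 40 26.9
```

```text
t 36.3 grasp [457.6  -8.5  69.5] xdown [-0.003 -0.    -1.   ] jaw -153.6 j [ 24.  12. -39.  -0. -39.   3.] F [0.2 0.  0.5] M [ 0.03 -0.01 -0.01] open 40.0
now-frame shift mm [29.5  1.3  1.7]  target-frame shift [29.5  1.4  1.8] rotvec deg [-0.48  0.08 -0.15]
```

```bash
python3 -m inch '[0.012,0.001,0.0015,-0.5,0,-0.1,0.04,0.012,0,0,0,0,0,0.04,0.01,0,0,0,0,0,0.04,0,0,0,0,0,0,0.04]'>/dev/null; python3 st.py 456.1 -7.5 22.5 26.9
```

```text
t 36.8 grasp [456.5  -7.   33.4] xdown [-0.     0.001 -1.   ] jaw -153.0 j [ 24.  15. -41.  -0. -34.   3.] F [0.4 0.4 0.7] M [-0.01 -0.    0.04] open 40.1
now-frame shift mm [10.9  0.5 -0.1]  target-frame shift [10.9  0.5 -0.1] rotvec deg [0.09 0.07 0.01]
```

```bash
python3 -m inch '[0.006,0.0005,0,0,0,0,0.04,0.005,0,0,0,0,0,0.03,0,0,0,0,0,0,0.02,0,0,0,0,0,0,0,0,0,0,0,0,0,0,0,0,0,0,0,0,0]'>/dev/null; python3 st.py; python3 -m inch '[-0.01,0,0,0,0,0,0,-0.02,0,0,0,0,0,0,-0.03,0,0,0,0,0,0,-0.03,0,0,0,0,0,0,0,0,0,0,0,0,0]'>/dev/null; python3 st.py 628.5 15 110 8.2;python3 look.py wrist w18.png
```

```text
t 37.55 grasp [456.6  -7.   22.4] xdown [ 0.001  0.002 -1.   ] jaw -153.0 j [ 24.  16. -42.  -0. -32.   3.] F [ 0.4  0.8 -0.4] M [ 0.05 -0.02  0.03] open 11.9
t 38.17 grasp [456.7  -7.3 117.8] xdown [ 0.002  0.002 -1.   ] jaw -153.0 j [ 24.   7. -36.  -0. -46.   3.] F [-0.3 -0.1 -1.1] M [ 0.07 -0.03 -0.04] open 11.8
now-frame shift mm [   8.2 -163.6  -58.1]  target-frame shift [   7.8 -173.6   -2.3] rotvec deg [18.81  0.06  0.14]
```

View pics/w18.png

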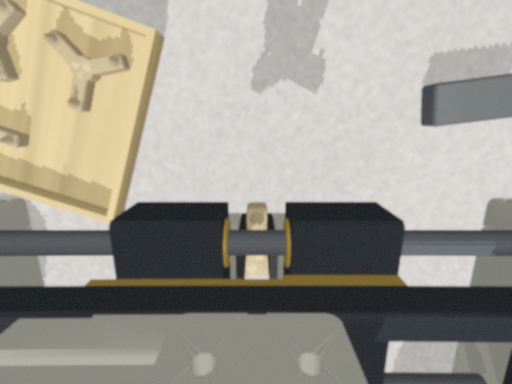

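```bash
python3 -m inch '[0,0,0,9.4,0,0,0,0,0,0,9.4,0,0,0]'>/dev/null; python3 st.py 620.1 25.4 110 8.2
```

```text
t 38.48 grasp [454.7  -7.8 116. ] xdown [-0.001  0.001 -1.   ] jaw -172.3 j [ 24.   7. -36.  -0. -46. -16.] F [0.8 0.1 0.2] M [ 0.13 -0.07  0.03] open 12.0
now-frame shift mm [   5.8 -168.1   11. ]  target-frame shift [   6.  -168.2    9.5] rotvec deg [-0.52  0.08 -0.06]
```

```bash
python3 -m inch '[0,-0.028,0.002,-0.5,0,0,0,0,-0.035,0.002,0,0,0,0,0,-0.035,0.002,0,0,0,0,0,-0.035,0.002,0,0,0,0,0,-0.03,0.002,0,0,0,0,0,0,0,0,0,0,0]'>/dev/null; python3 st.py 620.1 25.4 60 8.2
```

```text
t 39.23 grasp [615.2  24.4 109.4] xdown [-0.011 -0.001 -1.   ] jaw -172.0 j [ 20.  22. -16.  -0. -52. -12.] F [-1.3 -0.1 -0.1] M [ 0.05 -0.03  0.02] open 11.3
now-frame shift mm [49.4 -3.8  0.4]  target-frame shift [49.4 -3.2  0.4] rotvec deg [-0.22  0.03 -0.64]
```

```bash
python3 -m inch '[0.012,-0.001,0,-0.2,0,-0.3,0,0.012,-0.001,0,0,0,-0.3,0,0.012,0,0,0,0,0,0,0.012,0,0,0,0,0,0,0,0,0,0,0,0,0]'>/dev/null; python3 st.py 620.1 25.4 40 8.2; python3 look.py wrist w19.png; python3 look.py scene s19.png 200 190 320 290
```

```text
t 39.85 grasp [614.7  24.   55.8] xdown [-0.005 -0.    -1.   ] jaw -171.8 j [ 20.  25. -19.  -0. -45. -12.] F [-0.6  0.6 -0.4] M [ 0.06 -0.06  0.01] open 11.3
now-frame shift mm [15.8 -4.8  0.7]  target-frame shift [15.8 -4.7  0.7] rotvec deg [-0.04  0.02 -0.29]
```

View pics/w19.png

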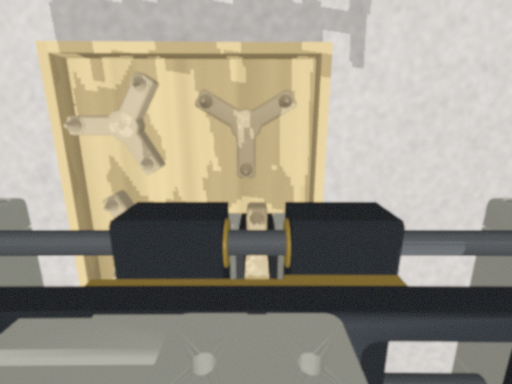

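View pics/s19.png

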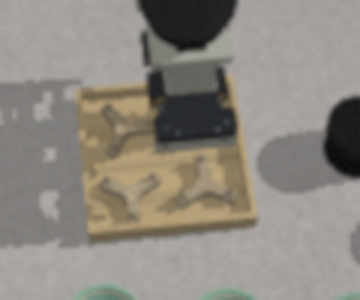

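```bash
python3 -m inch '[0.01,-0.002,0,0,0,-0.2,0,0.01,-0.0015,0,0,0,0,0,0.004,0,0,0,0,0,0,0,0,0,0,0,0,0]'>/dev/null; python3 st.py 620.1 25.4 28.4 8.2;python3 -m inch '[0.001,0,0,0,0,0,0,0.001,0,0,0,0,0,0]'|grep -E 'force|tool_pos';  python3 -m inch '[0.001,0,0,0,0,0,0]'|grep -E 'force|tool_pos'
```

```text
t 40.45 grasp [620.7  25.   32.2] xdown [ 0.002  0.001 -1.   ] jaw -171.8 j [ 20.  27. -20.  -0. -42. -12.] F [-0.4 -0.4  0.1] M [ 0.03 -0.03  0.05] open 11.7
now-frame shift mm [3.8 0.1 0.5]  target-frame shift [3.8 0.1 0.5] rotvec deg [-0.02  0.04  0.13]
tool_pos: [0.6205, 0.0249, 0.1894]
force: [-0.2, -0.2, -0.6]
tool_pos: [0.6205, 0.0249, 0.1886]
force: [0.2, 0.4, -0.7]
```

```bash
python3 -m inch '[0.001,0,0,0,0,0,0]'|grep -E 'force|tool_pos';  python3 -m inch '[0.001,0,0,0,0,0,0]'|grep -E 'force|tool_pos'
```

```text
tool_pos: [0.6206, 0.025, 0.1876]
force: [1.3, -0.1, -0.6]
tool_pos: [0.6206, 0.025, 0.1872]
force: [-4.7, 0.5, 10.5]
```

```bash
python3 -m inch '[0,0,0,0,0,0,0.016,0,0,0,0,0,0,0.022,0,0,0,0,0,0,0.022]'>/dev/null; python3 st.py; python3 -m inch '[-0.01,0,0,0,0,0,0.022,-0.012,0,0,0,0,0,0.022,-0.02,0,0,0,0,0,0.022,-0.03,0,0,0,0,0,0.03,-0.03,0,0,0,0,0,0.04,-0.04,0,0,0,0,0,0.04,-0.05,0,0,0,0,0,0.04,-0.05,0,0,0,0,0,0.04]'>/dev/null; python3 -m inch '[0,0.04,0,0,0,0,0.04,0,0.05,0,0,0,0,0.04,0,0.05,0,0,0,0,0.04,0,0.05,0,0,0,0,0.04,0,0,0,0,0,0,0.04]'; python3 look.py scene s20.png;python3 look.py scene s20c.png 90 120 350 280;python3 look.py side d20.png
```

```text
t 41.45 grasp [621.3  25.2  28.4] xdown [ 0.004  0.001 -1.   ] jaw -171.8 j [ 20.  28. -20.   0. -42. -12.] F [ 0.2  0.2 -0.6] M [ 0.08 -0.02 -0.  ] open 21.7
clock: 43.08
tool_pos: [0.424, -0.005, 0.4474]
orientation: [-79.9, 89.0, 18.3]
force: [0.8, -0.6, 0.4]
opening: 0.0402
```

View pics/s20c.png

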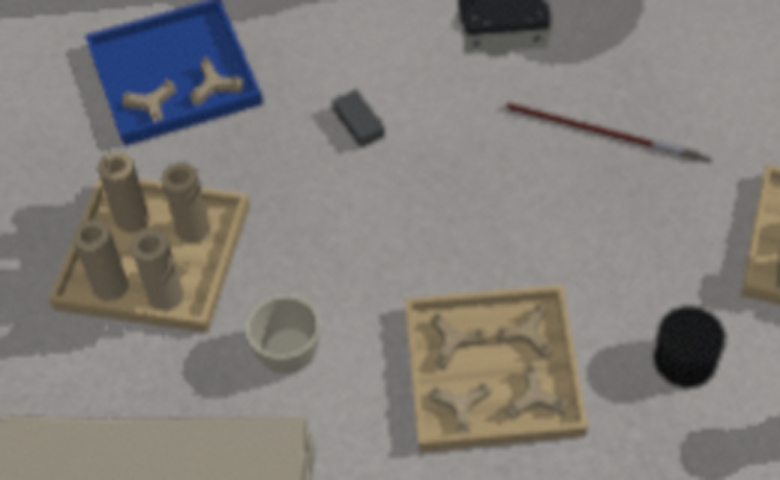

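View pics/d20.png

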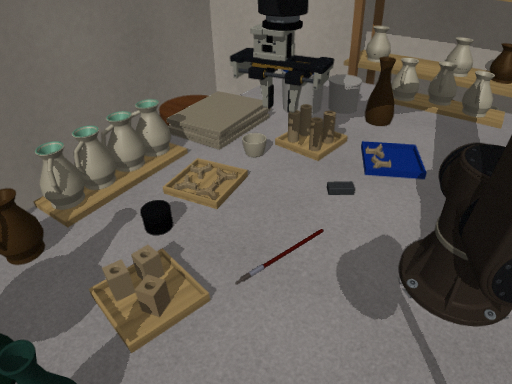

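```bash
python3 - <<'E'
from fit import *
from plant import ctrl
C=[];
for n in ['scene','side']:
    P=cloud(ctrl.snapshot(n)).reshape(-1,3);C.append(P[~np.isnan(P[:,0])])
P=np.vstack(C)
T={'tall':(527.8,-368,-7.6),'sq':(492.2,376,-13.3),'star':(658,7.3,8.2)}
for nm,k,x,y,R,zb,th in [('tB','tall',.487,-.399,.03,(.096,.112),(-.8,.8)),('tA','tall',.495,-.333,.03,(.096,.112),(-.8,.8)),('sq','sq',.463,.383,.04,(.056,.072),(-.8,.8)),('sb','star',.629,-.035,.045,(.0145,.032),(-1.05,1.05)),('sa','star',.618,.044,.045,(.0145,.032),(-1.05,1.05))]:
    q,c,n=fit(P,k,x,y,R,zb,th);p=P[np.hypot(P[:,0]-q[0],P[:,1]-q[1])<.018]
    t=T[k];a=np.radians(t[2]);d=q[:2]*1000-np.array(t[:2])
    print(nm,(q[:2]*1000).round(1),'tray xy',round(d[0]*np.cos(a)+d[1]*np.sin(a),1),round(-d[0]*np.sin(a)+d[1]*np.cos(a),1),'cost',round(c,2),n,'ztop',(np.percentile(p[:,2],[50,90,97])*1000).round(1))
from plant import ctrl
S0=[cloud(dict(np.load(f'{n}0.npz',allow_pickle=True))).reshape(-1,3) for n in ['scene','side']]
for nm,x,y in [('jar',.633,.211),('cup',.64,-.21)]:
    for Q in (S0,C):
        for A in Q:
            m=(np.hypot(A[:,0]-x,A[:,1]-y)<.06)&(A[:,2]>.048)&(A[:,2]<.06);print(nm,m.sum(),(A[m][:,:2].mean(0)*1000).round(1))
E
python3 st.py
```

```text
tB [ 484.2 -397.7] tray xy -39.3 -35.2 cost 0.2 162 ztop [ 73.8 105.1 107. ]
tA [ 495.3 -328.4] tray xy -37.4 35.0 cost 0.21 174 ztop [ 66.5 104.5 107.2]
sq [463.1 383.5] tray xy -30.0 0.6 cost 0.11 601 ztop [64.8 67.3 69.4]
sb [629.7 -34.9] tray xy -34.1 -37.8 cost 1.41 284 ztop [17.7 21.6 23.1]
sa [618.2  43.9] tray xy -34.2 41.9 cost 2.66 347 ztop [17.2 21.5 23.8]
jar 343 [641.2 211.5]
jar 484 [634.7 210.7]
jar 344 [641.9 211.6]
jar 475 [634.5 210.6]
cup 113 [ 644.2 -209.6]
cup 126 [ 643.2 -208.3]
cup 110 [ 643.6 -209.8]
cup 127 [ 643.7 -208.6]
t 43.33 grasp [430.1  -3.2 286.9] xdown [ 0.013  0.003 -1.   ] jaw -171.8 j [ 26.  -6. -25.   0. -70. -18.] F [0.7 0.  0.3] M [ 0.08 -0.03 -0.04] open 39.8
```

All five pieces are seated in their trays, and the cup and jar have not moved. I'm handing the job in.

```bash
python3 -m inch '[0,0,0,0,0,0,0.04,0,0,0,0,0,0,0.04]'>/dev/null; python3 -c "
from plant import ctrl
print(ctrl.close_job())"
```

```text
the job is handed in; nothing more can be done
None
```

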